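Close and latch the specimen carrier

ROBOT

A 7-joint arm with a two-finger parallel gripper is mounted at the origin on the work surface. World frame = base frame: x ahead of the robot, y to its left, z up, the work surface at z = 0. Lengths are in m, angles in rad, forces in N, time in s.
With the tool pointing down it reaches from about 0.4 to 0.85 m from the base axis. Payload 10.4 kg.
Tool frame: the origin (TCP) lies at the centre of the arm's flange, where the gripper is bolted on; the fingertips stand 173 mm ahead of it and the grasp point (between the pads) lies 155 mm ahead of it (manip.nose_length is the distance from the TCP to the fingertips, in m); z points along the fingers, x is the direction in which the jaws open and shut, and the axes are right-handed (so a half turn about z gives the same grasp; the last joint's range is limited). The gripper opens to 85 mm and grips with 20 to 120 N. Pads are 22 mm wide; open, the fingers measure 114 mm over their backs; the gripper's body (76 mm by 85 mm) begins 54 mm behind the grasp point. The pads swing forward as they close: fully open they stand 13 mm farther back than shut.
Start: joints at [1.147, 0.332, -0.065, 1.46, 0.022, 1.35, -0.088], TCP at [0.244, -0.575, 0.405] pointing down, gripper open.
Joint ranges: [-2.6, 2.6], [-0.5, 2.12], [-1.47, 1.34], [0.16, 2.42], [-1.27, 4.41], [0.06, 2.06], [-2.6, 2.6]. Speed limits (rad/s): [2.22, 2.22, 2.79, 2.79, 3.14, 3.14, 3.14].

INTERFACE

Orientations are given as a unit quaternion [x, y, z, w].
In Python, from workcell import status, cams, order, manip gives the robot as it stands.
- The arm moves only by the tool servo_tool, never from a script. Its argument "motion" is a list that holds one entry, the list of rows, each a list of 6 numbers: the shift along the tool's x, y, z in units of 50 mm (1.0 is 50 mm), then the turn, a rotation vector about the tool's x, y, z in units of 5 degrees (1.0 is 5 degrees). In form: [[[x, y, z, ax, ay, az], ...]]. A call has 1 to 12 rows; each row shifts and turns the pose as measured when the row begins, along the tool's axes as they then stand; what a row does not reach is not made up. A row lasts 1/10 s, in which the tool goes at most 50 mm and 8.59 degrees, less where a joint would pass 70% of its speed; a pose out of reach is approached as far as the arm can. A call is refused whole if a number of a shift passes 1 or a number of a turn 1, either way. A call with a gripper value outside its range is refused whole. "jaw" is the closure in counts, from 0 (fully open) to 255 (shut), set as the call begins (left out, the last holds). The fingers move at their own pace and stop on an object; "force" is the grip in N (left out, the last holds). Time passes only in rows, so rows that do not move let the fingers close. It gives the time, the measured TCP pose, the force and the opening at its end, in the units of the state.
- status.get_obs(): the state, without advancing time (a new reading comes with each control period).
- cams.camera(name): name is "side" or "top"; returns a dict with "color" (420x560x3 uint8, red, green, blue), "vertical_fov" (degrees; the focal length in pixels is half the picture's height over the tangent of half this angle, whatever the lens; pixels are square), "cx", "cy" (the principal point, pixels), "extrinsics" (4x4, takes a point from camera to world coordinates). Camera axes: x right, y down, z forward; pixel columns grow to the right and rows downward; lengths in m; the calibration is good to about 2 mm. A picture is of the moment at which its call begins. There is no depth.
- order.hand_in(): hands the job in, once; it reports no verdict.
The state is a dict: "clock": time; "joint_pos": joint angles; "joint_velocities": joint speeds; "tau": joint torques, N m; "position": TCP position; "ee_rot": TCP orientation; "ft_force": force on the tool from outside, world axes, zero at the start; "torque": the same for the moment, N m; "grip_width": opening from 0.0 (shut) to 1.0 (fully open).
Only numpy, scipy, OpenCV 4.12 (cv2) and the standard library are available. Lean on these libraries where they do the work, as an engineer would, in place of code of your own. Each camera call takes 0.05 s, during which the arm holds its last target.

TASK

Close the white specimen carrier for transport: pick up the blue lid by its handle, hook the lid's thin tongue under the yellow lip with the other edge raised, then lower that edge so the lid lies flat. Then swing the latch's wire bail over the keeper on the lid and press the red lever down past centre until it lies flat and stays there by itself. Leave the other things on the bench where they are and let go at the end.

Things in the scene. Friction and masses are not known exactly. Their poses are not given: they have to be found in the camera images.
- case: White specimen carrier fixed to the bench, at the left or right work place. Origin on the bench under the chamber's middle; +x from the yellow lip (robot's side) to the latch (far side), z up. Chamber block: x -85 to 92 mm, y +-76. The lid rests on its wall tops at z = 80 (opening x -55 to 64, y +-48). Side guides: inner faces y = +-64, tops z = 88. Latch shoulder: x 92 to 200, y +-40, top z = 88.
- lip_edge (a point): Middle of the lower free edge of the yellow lip, carrier x = -58, z = 94 mm; axes as the carrier's. The lip is 110 mm long in y, 6 mm thick. Under it is a slot 14 mm high (floor z = 80) and 11.5 mm deep, closed at x = -69.5.
- rim (a point): Middle of the top inner edge of the carrier's far rim, carrier x = 80.5, z = 90 mm: it stands 10 mm above the wall tops, so the lid cannot slide in flat. Between slot back and rim the lid has about 3 mm of play in x.
- lever_hinge (a point): Hinge axis of the lever, parallel to the carrier's y, at carrier x = 130, z = 100 mm; axes as the carrier's.
- lid_grip (a point): Centre of the black handle bar (60 mm along x, 16 mm wide in y, 18 mm tall, 18 mm gap below) of the loose blue lid, 0.28 kg, lying flat on the bench at the other place. Axes: +x from tongue to keeper, z up. Underside 37 mm below this point; plate 120 mm wide in y, 10 thick, x -36 to +89.5 mm from here. Lid home: this point at carrier x about -10, y 0, z 117.
- lid_tongue (a point): Middle of the free edge of the lid's tongue, half-way up its thickness: 5 mm thick, level with the lid's underside, 104 mm wide, 21.5 mm long; 57.5 mm behind (-x) and 34.5 mm below lid_grip. Axes as the lid's. It belongs under the yellow lip.
- lid_keeper (a point): Keeper: steel ridge on the lid, 24 mm wide in y, 5 mm thick, 12.5 mm above the lid's top, leaning slightly to the tongue. The point is on its tongue-side (-x) face, 6 mm above the lid's top, 67.5 mm ahead of and 21 mm below lid_grip. Axes as the lid's. The bail's bar belongs behind this face (-x side), below the ridge's top.
- bail_bar (a point): Middle of the bail's cross bar, a steel rod 8 mm thick, 42 mm long, parallel to the carrier's y. The bail is a wire loop (arms 37 mm apart inside, 5 mm thick); the bar is 90 mm from its pivot. The pivot is on the lever, 20 mm from the lever's hinge, 0.26 rad below the lever's own direction (lever flat: at carrier z = 95).
- lever_tip (a point): Middle of the upper face of the red lever near its free end, 66 mm from the lever's hinge. The lever is 24 mm wide and 5 mm thick. Lever flat: tip points to the carrier's +x at z = 102.5 mm.
- lever (a joint): Angle of the lever, rad: 0 = pressed flat (stop), pi/2 = upright, more = leaning over the lid. Starts at 1.65 to 1.85. A friction hinge holds it where it is left (about 1 N at the tip moves it). With the bail hooked it needs a few N at the tip, passes centre at about 0.35 and is then pulled flat.
- bail (a joint): Angle of the bail relative to the lever, rad. The bail's elevation above the carrier's -x direction, seen from its pivot, is bail minus lever (0 = level, pointing at the lip; positive = raised, pi/2 = upright). Starts at 1.45 to 1.8; light friction holds it near upright; pushed below about 1.1 it falls by itself.
- loop (a joint): Spring stretch of the bail's wire, m: 0 = slack; about 0.004 when the hooked latch is closed (4 N per mm).
- wash_bottle: Bystander, not to be moved: clear wash bottle, 60 mm diameter, 150 mm tall, upright. Origin at its underside.
- timer: Bystander, not to be moved: small white bench timer lying flat, 65 x 45 x 22 mm, near the robot between the two work places. Origin at its underside.
- jar: Bystander, not to be moved: amber jar, 48 mm diameter, 70 mm tall, standing between the two work places. Origin at its underside.
- tip_box_a: Bystander, not to be moved: purple pipette-tip box with a pale cover, 85 x 120 x 57 mm, beyond the work places. Origin at its underside.
- tip_box_b: Bystander, not to be moved: a second such tip box, at the right side. Origin at its underside.
- tube_rack: Bystander, not to be moved: low black rack of small tubes, 70 x 130 x 48 mm, beyond the work places. Origin at its underside.
- pipette: Bystander, not to be moved: white pipette lying on the bench, 240 mm long, 22 mm high, beyond the work places. Origin at its underside.
There are look-alikes about, which are no part of the job. Of the things that look like the part that bears lid_grip, take the one that is farthest from the robot's base at the start.

How it is judged:
By the outcome, as a careful person would: the job done as asked, in the order asked, and still so for the second after the job is handed in, with the robot touching nothing.
It also fails if it takes over 62 s, if anything falls off the work surface, if the arm or the gripper's body presses on something with over 40 N, if the wrist force passes 120 N, or if a joint passes its speed limit or range.

## Working session

There is one attempt and no reset: what is moved stays moved. The work goes in short steps, Python scripts to look and compute and a tool call to move; the robot and the scene stay as the last step left them, time stands still between calls to the robot, and variables do not carry over. Pictures are saved under pics/ and viewed, and the job is handed in when it is done.

Besides the shell and the picture viewer there is one more tool, called after "Call:" as name(argument=value, ...), one argument or row to a line, values as JSON. servo_tool: Moves the arm, as the interface text tells. Its arguments: {"type":"object","properties":{"motion":{"type":"array","items":{"type":"array","items":{"type":"array","items":{"type":"number"}}}},"jaw":{"type":"number"},"force":{"type":"number"}},"required":["motion"]}

```bash
ls; mkdir -p pics
cat > h.py <<'E'
import numpy as np, cv2
from workcell import status, cams, order, manip
def shot(name,fn):
    c=cams.camera(name); cv2.imwrite('pics/'+fn,c['color'][:,:,::-1])
    return c
def K(c):
    h=c['color'].shape[0]; f=h/2/np.tan(np.radians(c['vertical_fov'])/2); return f,c['cx'],c['cy']
E
python3 - <<'E'
from h import *
import pickle
d={}
for n in ['top','side']:
    c=shot(n,n+'0.png'); d[n]=c; print(n,{k:v for k,v in c.items() if k!='color'})
pickle.dump(d,open('c0.pkl','wb'))
print(status.get_obs())
E
```

```text
pics
top {'vertical_fov': 50.58315345873562, 'cx': 271.1286899968007, 'cy': 207.694820733085, 'extrinsics': array([[-0.00634225, -0.99468717,  0.1027483 ,  0.35713166],
       [-0.99975892,  0.00846726,  0.02025875, -0.01646743],
       [-0.02102112, -0.10259504, -0.99450107,  1.50910684],
       [ 0.        ,  0.        ,  0.        ,  1.        ]])}
side {'vertical_fov': 57.25613250967699, 'cx': 283.8427045458444, 'cy': 208.44844433504792, 'extrinsics': array([[-0.78248507, -0.37544254,  0.49674945, -0.11564285],
       [-0.6224159 ,  0.49437175, -0.60679076,  0.72406556],
       [-0.01776383, -0.78398946, -0.62051992,  0.85210101],
       [ 0.        ,  0.        ,  0.        ,  1.        ]])}
{'clock': 0.1, 'joint_pos': array([ 1.14737472,  0.33280495, -0.06472115,  1.46081448,  0.02159413,
        1.34991485, -0.08845491]), 'joint_velocities': array([-0.00234813, -0.00181979, -0.00043266, -0.00391096, -0.00042331,
        0.00146844, -0.00057908]), 'tau': array([ 3.02386543e-03, -6.26746774e+01,  5.03001362e-02, -3.92430174e+01,
        1.62815850e-02,  6.96657255e-03,  6.60568594e-05]), 'position': array([ 0.24383583, -0.57535703,  0.4040182 ]), 'ee_rot': array([ 8.33741572e-01, -5.52154510e-01, -5.31104344e-04, -3.26060704e-04]), 'ft_force': array([-0.18610505,  0.00778396,  0.36341627]), 'torque': array([ 0.01344064, -0.02406745, -0.01055618]), 'grip_width': 0.9982584235980199}
```

View pics/top0.png

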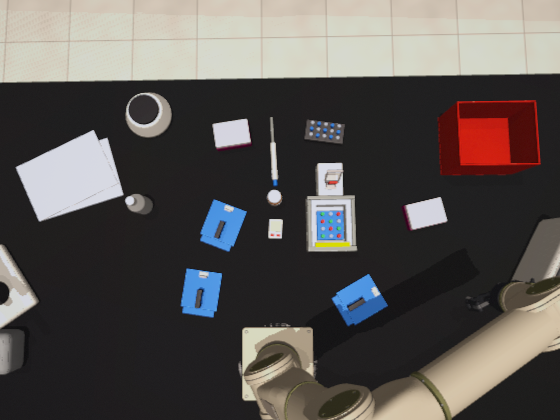

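View pics/side0.png

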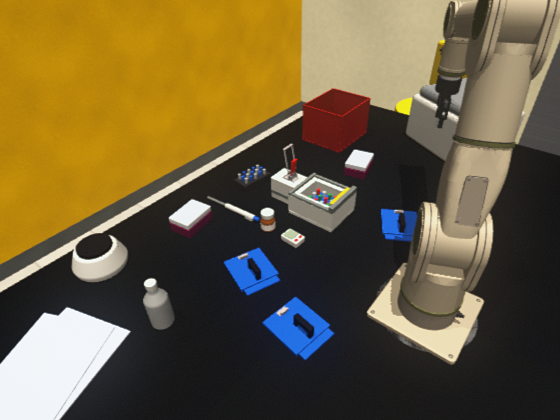

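Run:
```python
from h import *
import pickle
d=pickle.load(open('c0.pkl','rb'))
def crop(n,x0,y0,w,h,s): return cv2.resize(d[n]['color'][y0:y0+h,x0:x0+w,::-1],None,fx=s,fy=s,interpolation=cv2.INTER_CUBIC)
a=crop('top',190,190,70,70,8); cv2.imwrite('pics/z1.png',a)
cv2.imwrite('pics/z2.png',crop('top',295,155,70,100,6))
cv2.imwrite('pics/z3.png',crop('side',215,240,70,60,8))
cv2.imwrite('pics/z4.png',crop('side',260,135,100,100,6))
```

```text
(no output)
```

View pics/z1.png

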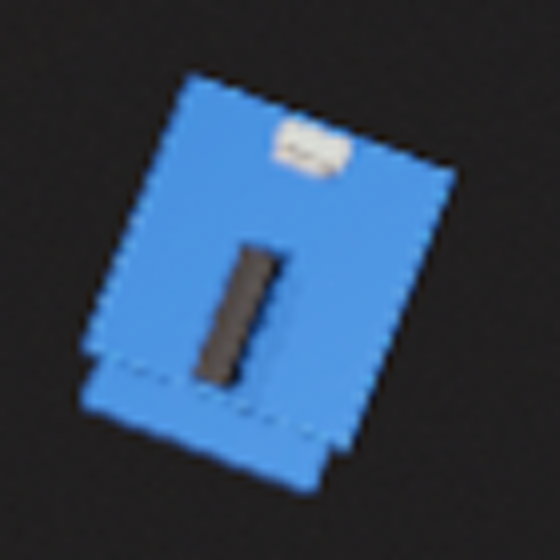

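View pics/z2.png

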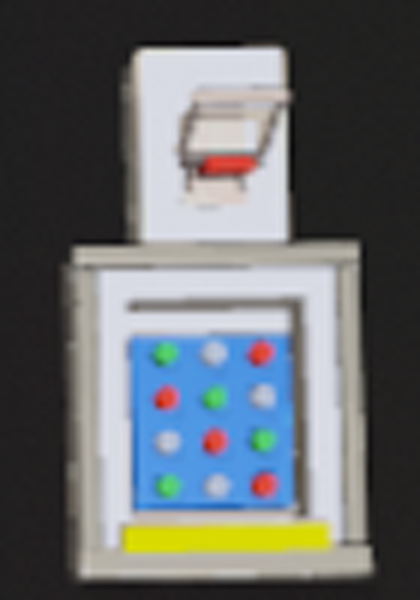

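View pics/z3.png

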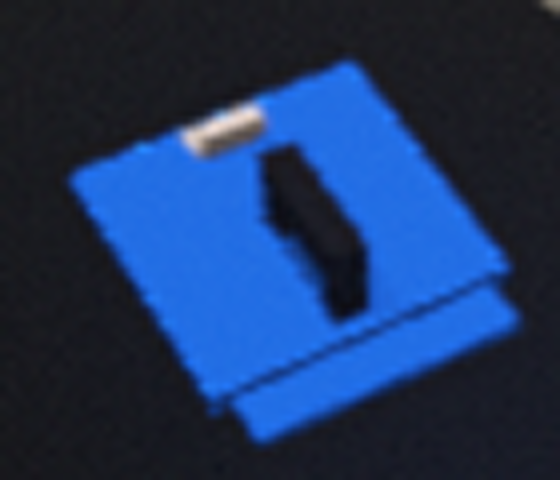

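View pics/z4.png

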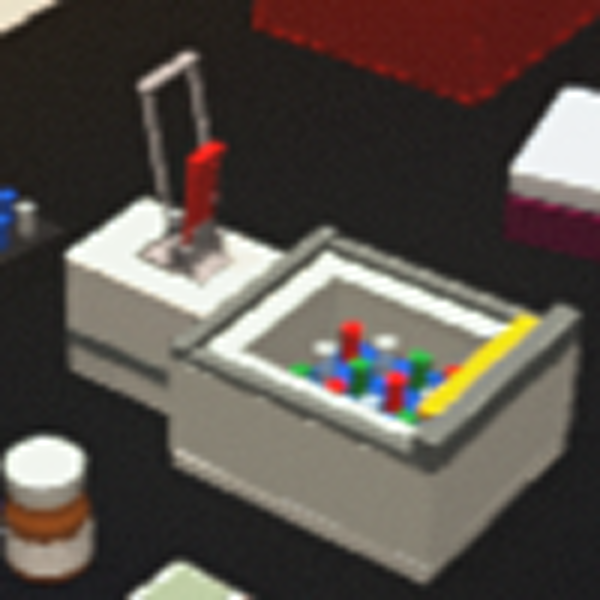

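```bash
cat > fit.py <<'E'
from h import *
import pickle
from scipy.optimize import least_squares
d=pickle.load(open('c0.pkl','rb'))
def proj(c,P):
    P=np.atleast_2d(P);E=np.linalg.inv(c['extrinsics']);p=P@E[:3,:3].T+E[:3,3];f,cx,cy=K(c)
    return np.c_[f*p[:,0]/p[:,2]+cx,f*p[:,1]/p[:,2]+cy]
def un(q,x0,y0,s): q=np.array(q,float); return (q+.5)/s-.5+[x0,y0]
def T(p,L,z0=0):
    c,s=np.cos(p[2]),np.sin(p[2]);L=np.array(L,float)/1000
    return np.c_[p[0]+c*L[:,0]-s*L[:,1],p[1]+s*L[:,0]+c*L[:,1],L[:,2]+z0]
def fit(obs,p0):
    def r(p): return np.concatenate([(proj(d[n],T(p,L))-q).ravel() for n,L,q in obs])
    s=least_squares(r,p0,loss='soft_l1'); 
    for n,L,q in obs: print(n,(proj(d[n],T(s.x,L))-q).round(1).tolist())
    return s.x
E
python3 - <<'E'
from fit import *
L=[(89.5,60,10),(89.5,-60,10),(-36,60,10),(-36,-60,10),(-57.5,52,5),(-57.5,-52,5)]
H=[(30,8,46),(30,-8,46),(-30,8,46),(-30,-8,46)]
t=un([(188,75),(456,172),(83,350),(348,450),(82,403),(315,493),(243,245),(285,252),(195,380),(235,388)],190,190,8)
s=un([(72,180),(350,62),(213,405),(510,268),(258,443),(520,322)],215,240,8)
p=fit([('top',L+H,t),('side',L,s)],[.45,.2,-.3]);print('lid',p)
for n,ob in [('top',[('top',L+H,t)]),('side',[('side',L,s)])]: print(n,fit(ob,p))
C=[(200,40,88),(200,-40,88),(92,76,90),(92,-76,90),(-58,55,100),(-58,-55,100)]
t=un([(135,48),(287,48),(72,248),(360,245),(123,527),(329,524)],295,155,6)
Cs=C+[(-85,76,0),(92,76,0),(200,40,0)]
s=un([(65,255),(148,197),(172,345),(330,232),(422,412),(533,318),(427,582),(175,465),(70,370)],260,135,6)
q=fit([('top',C,t),('side',Cs,s)],[.5,-.2,0]);print('case',q)
for n,ob in [('top',[('top',C,t)]),('side',[('side',Cs,s)])]: print(n,fit(ob,q))
np.savez('p.npz',lid=p,case=q)
# latch
B=un([(193,96),(290,96)],295,155,6); Bs=un([(143,87),(194,57)],260,135,6)
tt=un([[228,163]],295,155,6); ts=un([[208,150]],260,135,6)
def pt(p):
    lev,b=p
    h=np.array([130,0,100.]); 
    tip=h+66*np.array([np.cos(lev),0,np.sin(lev)])+2.5*np.array([-np.sin(lev),0,np.cos(lev)])
    pv=h+20*np.array([np.cos(lev-.26),0,np.sin(lev-.26)]); e=b-lev
    bar=pv+90*np.array([-np.cos(e),0,np.sin(e)])
    return tip,bar
def r(p):
    tip,bar=pt(p); bb=np.array([bar+[0,21,0],bar-[0,21,0]])
    return np.concatenate([(proj(d['top'],T(q,bb))-B).ravel(),(proj(d['side'],T(q,bb))-Bs).ravel(),(proj(d['top'],T(q,[tip]))-tt).ravel(),(proj(d['side'],T(q,[tip]))-ts).ravel()])
s=least_squares(r,[1.75,1.6]);print(s.x,s.fun.round(1),pt(s.x))
E
```

```text
top [[0.1, -0.1], [-0.6, 0.1], [-0.3, 0.1], [-0.4, 0.1], [0.0, 0.3], [-0.6, -0.1], [-0.4, -0.5], [-1.1, 0.3], [-0.9, -0.4], [-1.4, 0.4]]
side [[-0.1, -0.9], [0.4, -0.7], [0.3, -1.1], [0.4, -0.8], [0.8, -0.7], [0.5, -0.5]]
lid [ 0.43891135  0.18748732 -0.36553331]
top [[0.5, -0.1], [-0.1, -0.0], [0.3, 0.1], [0.2, 0.0], [0.6, 0.3], [0.0, -0.2], [0.2, -0.5], [-0.6, 0.3], [-0.4, -0.3], [-0.9, 0.3]]
top [ 0.43893912  0.18567121 -0.36229235]
side [[-0.5, -0.2], [0.1, -0.0], [-0.2, -0.3], [0.0, -0.0], [0.3, 0.2], [0.1, 0.3]]
side [ 0.43781397  0.19046811 -0.36712311]
top [[0.2, 0.5], [-0.4, 0.1], [0.3, 0.3], [-0.3, 0.1], [-0.5, 0.4], [0.2, 0.5]]
side [[0.2, -0.5], [0.1, -0.4], [0.1, -0.6], [-0.6, -1.5], [-0.6, -0.9], [-1.3, -1.1], [0.3, 0.9], [-0.2, 0.1], [0.3, 0.1]]
case [ 0.44832367 -0.1790404   0.00509861]
top [[0.3, 0.2], [-0.3, -0.2], [0.3, -0.1], [-0.2, -0.2], [-0.4, 0.1], [0.2, 0.2]]
top [ 0.44934645 -0.1793161   0.0045576 ]
side [[0.3, -0.1], [0.4, -0.1], [0.2, -0.1], [-0.3, -1.0], [-0.5, -0.3], [-1.1, -0.5], [0.4, 1.5], [-0.1, 0.6], [0.4, 0.5]]
side [ 0.44610919 -0.17686712  0.00141219]
[1.60782931 3.37436459] [ 0.6  0.2 -1.3 -0.   0.4 -0.1 -0.5 -0.   0.5  0.1 -0.2  0.1] (array([125.05809557,   0.        , 165.86218627]), array([151.92671196,   0.        , 207.78629284]))
```

```bash
cat > m.py <<'E'
from h import *
from scipy.spatial.transform import Rotation as R
import math
def tool(phi,tilt=0):
    # phi: tool x heading (rad); tilt>0: tool about its own x by -tilt (far edge of lid up)
    x=np.array([np.cos(phi),np.sin(phi),0]);z=np.array([0,0,-1.]);y=np.cross(z,x)
    return R.from_matrix(np.c_[x,y,z])*R.from_rotvec([-tilt,0,0])
def cur():
    o=status.get_obs(); return np.array(o['position']),R.from_quat(o['ee_rot']),o
def plan(p,r,P,Rt,n=None,show=True):
    d=P-p; w=(r.inv()*Rt).as_rotvec()
    if n is None: n=max(1,math.ceil(max(np.linalg.norm(d)/.049,np.abs(np.degrees(w)).max()/4.95)))
    rows=[]
    for i in range(n):
        ri=r*R.from_rotvec(w*i/n); pi=p+d*i/n
        rows.append(np.r_[ri.inv().apply(d/n)/.05,np.degrees(w/n)/5].round(2))
    if show:
        print(n,'rows'); print(',\n'.join(str([float(v)+0 for v in x]) for x in rows))
    return rows
def rep():
    p,r,o=cur(); x=r.as_matrix()
    print('t',o['clock'],'p',p.round(4),'phi',np.degrees(np.arctan2(x[1,0],x[0,0])).round(2),'z',x[:,2].round(3),'F',np.round(o['ft_force'],1),'M',np.round(o['torque'],2),'g',round(o['grip_width'],3),'q',np.round(o['joint_pos'],2))
E
python3 - <<'E'
from m import *
p,r,o=cur();rep()
lidyaw=-0.365; phi=lidyaw+np.pi/2
a=np.array([.44,-.25,.43]);plan(p,r,a,tool(np.radians(-17)))
b=np.array([.4389,.1875,.33]);plan(a,tool(np.radians(-17)),b,tool(phi))
E
```

```text
t 0.1 p [ 0.2438 -0.5754  0.404 ] phi -67.03 z [-0.001  0.001 -1.   ] F [-0.2  0.   0.4] M [ 0.01 -0.02 -0.01] g 0.998 q [ 1.15  0.33 -0.06  1.46  0.02  1.35 -0.09]
11 rows
[-0.41, -0.56, -0.05, 0.0, 0.0, -0.91],
[-0.36, -0.59, -0.05, 0.0, 0.0, -0.91],
[-0.31, -0.62, -0.05, 0.0, 0.0, -0.91],
[-0.26, -0.64, -0.05, 0.0, 0.0, -0.91],
[-0.21, -0.66, -0.05, 0.0, 0.0, -0.91],
[-0.16, -0.67, -0.05, 0.0, 0.0, -0.91],
[-0.1, -0.68, -0.05, 0.0, 0.0, -0.91],
[-0.05, -0.69, -0.05, 0.0, 0.0, -0.91],
[0.01, -0.69, -0.05, 0.0, 0.0, -0.91],
[0.06, -0.69, -0.05, 0.0, 0.0, -0.91],
[0.11, -0.68, -0.05, 0.0, 0.0, -0.91]
18 rows
[-0.14, -0.46, 0.11, 0.0, 0.0, -0.96],
[-0.1, -0.47, 0.11, 0.0, 0.0, -0.96],
[-0.06, -0.48, 0.11, 0.0, 0.0, -0.96],
[-0.02, -0.49, 0.11, 0.0, 0.0, -0.96],
[0.02, -0.49, 0.11, 0.0, 0.0, -0.96],
[0.06, -0.48, 0.11, 0.0, 0.0, -0.96],
[0.1, -0.48, 0.11, 0.0, 0.0, -0.96],
[0.14, -0.47, 0.11, 0.0, 0.0, -0.96],
[0.18, -0.45, 0.11, 0.0, 0.0, -0.96],
[0.21, -0.44, 0.11, 0.0, 0.0, -0.96],
[0.25, -0.42, 0.11, 0.0, 0.0, -0.96],
[0.28, -0.4, 0.11, 0.0, 0.0, -0.96],
[0.31, -0.37, 0.11, 0.0, 0.0, -0.96],
[0.34, -0.34, 0.11, 0.0, 0.0, -0.96],
[0.37, -0.31, 0.11, 0.0, 0.0, -0.96],
[0.4, -0.28, 0.11, 0.0, 0.0, -0.96],
[0.42, -0.25, 0.11, 0.0, 0.0, -0.96],
[0.44, -0.21, 0.11, 0.0, 0.0, -0.96]
```

Call:
servo_tool(
  motion=[
    [[-0.41, -0.56, -0.05, 0, 0, -0.91], [-0.36, -0.59, -0.05, 0, 0, -0.91], [-0.31, -0.62, -0.05, 0, 0, -0.91], [-0.26, -0.64, -0.05, 0, 0, -0.91], [-0.21, -0.66, -0.05, 0, 0, -0.91], [-0.16, -0.67, -0.05, 0, 0, -0.91], [-0.1, -0.68, -0.05, 0, 0, -0.91], [-0.05, -0.69, -0.05, 0, 0, -0.91], [0.01, -0.69, -0.05, 0, 0, -0.91], [0.06, -0.69, -0.05, 0, 0, -0.91], [0.11, -0.68, -0.05, 0, 0, -0.91]],
  ],
  jaw=0,
  force=100,
)

```text
clock: 1.2
position: [0.4389, -0.2387, 0.4274]
ee_rot: [0.991, -0.136, -0.005, -0.002]
ft_force: [0.9, 0.4, -0.9]
grip_width: 0.995
```

Run:
```python
from m import *
p,r,o=cur();rep()
b=np.array([.4389,.1875,.33]);plan(p,r,b,tool(-.365+np.pi/2))
```

```text
t 1.2 p [ 0.4389 -0.2387  0.4274] phi -15.59 z [-0.008  0.005 -1.   ] F [ 0.9  0.4 -0.9] M [-0.11 -0.   -0.03] g 0.995 q [ 0.81  0.07 -0.42  1.73  0.03  1.36  0.11]
18 rows
[-0.13, -0.46, 0.11, -0.01, 0.0, -0.94],
[-0.09, -0.46, 0.11, -0.01, 0.0, -0.94],
[-0.05, -0.47, 0.11, -0.01, 0.0, -0.94],
[-0.01, -0.47, 0.11, -0.01, 0.0, -0.94],
[0.03, -0.47, 0.11, -0.01, 0.0, -0.94],
[0.07, -0.47, 0.11, -0.01, 0.0, -0.94],
[0.1, -0.46, 0.11, -0.01, 0.0, -0.94],
[0.14, -0.45, 0.11, -0.01, 0.0, -0.94],
[0.18, -0.44, 0.11, -0.01, 0.0, -0.94],
[0.21, -0.42, 0.11, -0.01, 0.0, -0.94],
[0.25, -0.4, 0.11, -0.01, 0.0, -0.94],
[0.28, -0.38, 0.11, -0.01, 0.0, -0.94],
[0.31, -0.36, 0.11, -0.01, 0.0, -0.94],
[0.34, -0.33, 0.11, -0.01, 0.0, -0.94],
[0.36, -0.3, 0.11, -0.01, 0.0, -0.94],
[0.39, -0.27, 0.11, -0.01, 0.0, -0.94],
[0.41, -0.24, 0.11, -0.01, 0.0, -0.94],
[0.43, -0.2, 0.11, -0.01, 0.0, -0.94]
```

Call:
servo_tool(
  motion=[
    [[-0.13, -0.46, 0.11, 0, 0, -0.94], [-0.09, -0.46, 0.11, 0, 0, -0.94], [-0.05, -0.47, 0.11, 0, 0, -0.94], [-0.01, -0.47, 0.11, 0, 0, -0.94], [0.03, -0.47, 0.11, 0, 0, -0.94], [0.07, -0.47, 0.11, 0, 0, -0.94], [0.1, -0.46, 0.11, 0, 0, -0.94], [0.14, -0.45, 0.11, 0, 0, -0.94], [0.18, -0.44, 0.11, 0, 0, -0.94]],
  ],
)

```text
clock: 2.1
position: [0.4353, -0.0145, 0.3761]
ee_rot: [0.969, 0.248, -0.004, -0.004]
ft_force: [-0.0, -0.2, -1.3]
grip_width: 0.999
```

Call:
servo_tool(
  motion=[
    [[0.21, -0.42, 0.11, 0, 0, -0.94], [0.25, -0.4, 0.11, 0, 0, -0.94], [0.28, -0.38, 0.11, 0, 0, -0.94], [0.31, -0.36, 0.11, 0, 0, -0.94], [0.34, -0.33, 0.11, 0, 0, -0.94], [0.36, -0.3, 0.11, 0, 0, -0.94], [0.39, -0.27, 0.11, 0, 0, -0.94], [0.41, -0.24, 0.11, 0, 0, -0.94], [0.43, -0.2, 0.11, 0, 0, -0.94]],
  ],
)

```text
clock: 3.0
position: [0.4206, 0.2124, 0.3244]
ee_rot: [0.799, 0.601, -0.002, -0.006]
ft_force: [0.2, -0.5, -0.6]
grip_width: 0.996
```

Run:
```python
from m import *
c=shot('top','top1.png');cv2.imwrite('pics/z5.png',cv2.resize(c['color'][180:270,180:280,::-1],None,fx=6,fy=6,interpolation=cv2.INTER_CUBIC))
p,r,o=cur();rep()
b=np.array([.4389,.1875,.33]);plan(p,r,b,tool(-.365+np.pi/2))
```

```text
t 3.05 p [0.4194 0.216  0.3239] phi 74.46 z [-0.011  0.008 -1.   ] F [-2.4  2.  -0.5] M [ 0.1   0.17 -0.03] g 0.999 q [ 0.3   0.15 -0.92  1.91  0.12  1.14  0.64]
2 rows
[-0.22, 0.26, -0.07, -0.07, -0.03, 0.54],
[-0.21, 0.27, -0.06, -0.07, -0.03, 0.54]
```

View pics/z5.png

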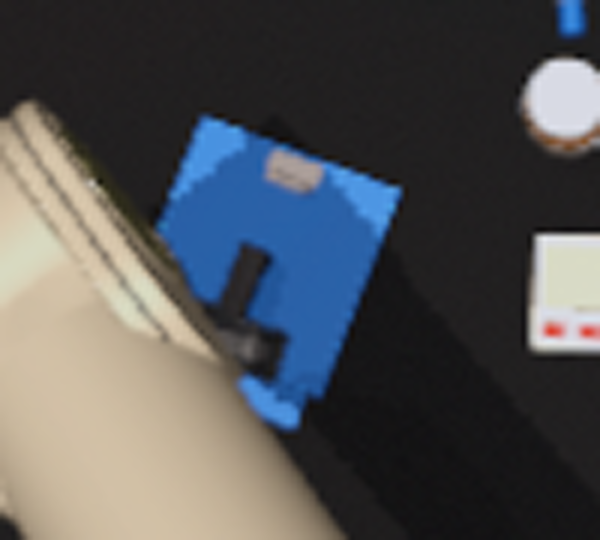

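Call:
servo_tool(
  motion=[
    [[-0.22, 0.26, -0.07, -0.07, -0.03, 0.54], [-0.21, 0.27, -0.06, -0.07, -0.03, 0.54], [0, 0, 0, 0, 0, 0], [0, 0, 0, 0, 0, 0]],
  ],
)

```text
clock: 3.45
position: [0.4393, 0.1877, 0.3297]
ee_rot: [0.824, 0.567, -0.001, -0.0]
ft_force: [-0.0, 0.6, 0.0]
grip_width: 1.001
```

Run:
```python
from m import *
p,r,o=cur();rep()
b=np.array([.4389,.1875,.25]);plan(p,r,b,tool(-.365+np.pi/2))
c=shot('side','side2.png');cv2.imwrite('pics/z6.png',cv2.resize(c['color'][150:330,180:380,::-1],None,fx=4,fy=4,interpolation=cv2.INTER_CUBIC)[:600])
```

```text
t 3.45 p [0.4393 0.1877 0.3297] phi 69.05 z [-0.002  0.    -1.   ] F [-0.   0.6  0. ] M [ 0.01 -0.01 -0.01] g 1.001 q [ 0.33  0.15 -0.88  1.9   0.13  1.15  0.61]
2 rows
[0.0, 0.0, 0.8, -0.01, 0.0, 0.0],
[0.0, 0.0, 0.8, -0.01, 0.0, 0.0]
```

View pics/z6.png

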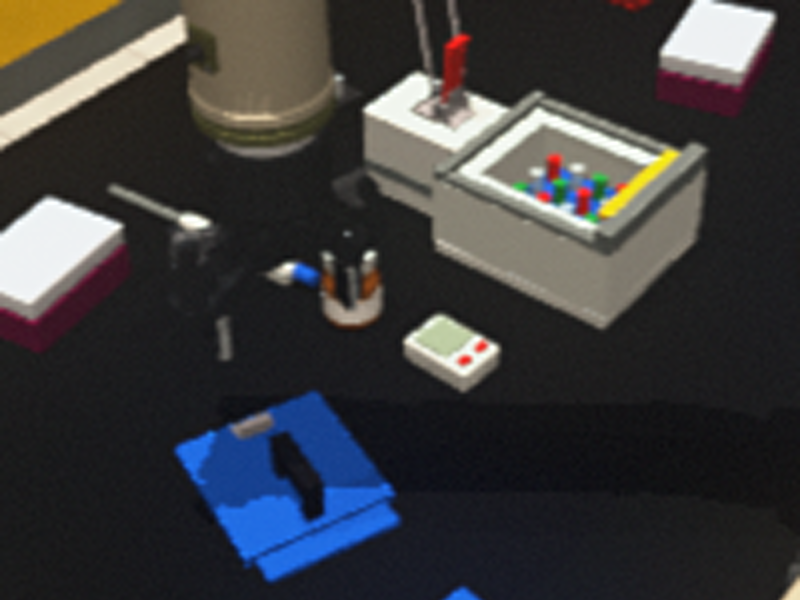

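Call:
servo_tool(
  motion=[
    [[0, 0, 0.7, 0, 0, 0], [0, 0, 0.7, 0, 0, 0], [0, 0, 0.6, 0, 0, 0], [0, 0, 0.4, 0, 0, 0], [0, 0, 0.2, 0, 0, 0], [0, 0, 0, 0, 0, 0]],
  ],
)

```text
clock: 4.1
position: [0.4399, 0.187, 0.197]
ee_rot: [0.824, 0.566, 0.001, 0.001]
ft_force: [-0.1, -0.4, 1.3]
grip_width: 1.001
```

Run:
```python
from m import *
rep();p,r,o=cur()
b=np.array([.4389,.1875,.193]);plan(p,r,b,tool(-.365+np.pi/2))
```

```text
t 4.1 p [0.4399 0.187  0.197 ] phi 68.96 z [ 0.003  0.    -1.   ] F [-0.1 -0.4  1.3] M [-0.03 -0.02 -0.03] g 1.001 q [ 0.23  0.36 -0.81  2.02  0.34  0.9   0.44]
1 rows
[0.0, -0.02, 0.08, 0.03, -0.01, -0.03]
```

Call:
servo_tool(
  motion=[
    [[0, -0.02, 0.08, 0.03, 0, -0.03], [0, 0, 0, 0, 0, 0]],
  ],
)

```text
clock: 4.3
position: [0.4394, 0.1877, 0.1942]
ee_rot: [0.824, 0.567, 0.001, -0.0]
ft_force: [0.7, -0.2, 1.0]
grip_width: 1.0
```

Call:
servo_tool(
  motion=[
    [[0, 0, 0, 0, 0, 0], [0, 0, 0, 0, 0, 0], [0, 0, 0, 0, 0, 0], [0, 0, 0, 0, 0, 0], [0, 0, 0, 0, 0, 0], [0, 0, 0, 0, 0, 0], [0, 0, 0, 0, 0, 0], [0, 0, 0, 0, 0, 0]],
  ],
  jaw=255,
  force=110,
)

```text
clock: 5.1
position: [0.4405, 0.1881, 0.1971]
ee_rot: [0.824, 0.567, 0.003, 0.001]
ft_force: [-0.1, -0.8, -0.0]
grip_width: 0.16
```

Run:
```python
from m import *
rep()
```

```text
t 5.1 p [0.4405 0.1881 0.1971] phi 69.09 z [ 0.007  0.002 -1.   ] F [-0.1 -0.8 -0. ] M [-0.08  0.06 -0.04] g 0.16 q [ 0.23  0.36 -0.81  2.02  0.34  0.89  0.44]
```

Run:
```python
from m import *
p,r,o=cur()
ly=np.pi/2*0+ (np.arctan2(r.as_matrix()[1,0],r.as_matrix()[0,0])-np.pi/2)
RL=R.from_euler('z',ly); pl=np.array([.4389,.1875,.037])
rel=r.inv().apply(pl-p); rr=r.inv()*RL
rel[0]=0
print(rel.round(4),np.degrees(ly)); np.savez('rel.npz',t=rel,q=rr.as_quat())
```

```text
[ 0.     -0.0022  0.1601] -20.909261262819285
```

Call:
servo_tool(
  motion=[
    [[0, 0, -0.3, 0, 0, 0], [0, 0, -0.5, 0, 0, 0], [0, 0, -0.8, 0, 0, 0], [0, 0, -0.8, 0, 0, 0], [0, 0, -0.8, 0, 0, 0], [0, 0, -0.5, 0, 0, 0], [0, 0, 0, 0, 0, 0]],
  ],
)

```text
clock: 5.8
position: [0.4367, 0.1885, 0.3921]
ee_rot: [0.822, 0.569, 0.001, -0.001]
ft_force: [0.3, 1.2, -2.5]
grip_width: 0.162
```

Run:
```python
from m import *
rep()
c=shot('side','side3.png');cv2.imwrite('pics/z7.png',cv2.resize(c['color'][130:330,180:380,::-1],None,fx=3,fy=3,interpolation=cv2.INTER_CUBIC))
```

```text
t 5.8 p [0.4367 0.1885 0.3921] phi 69.36 z [ 0.001  0.002 -1.   ] F [ 0.3  1.2 -2.5] M [0.07 0.02 0.05] g 0.162 q [ 0.38  0.07 -0.9   1.82  0.06  1.27  0.67]
```

View pics/z7.png

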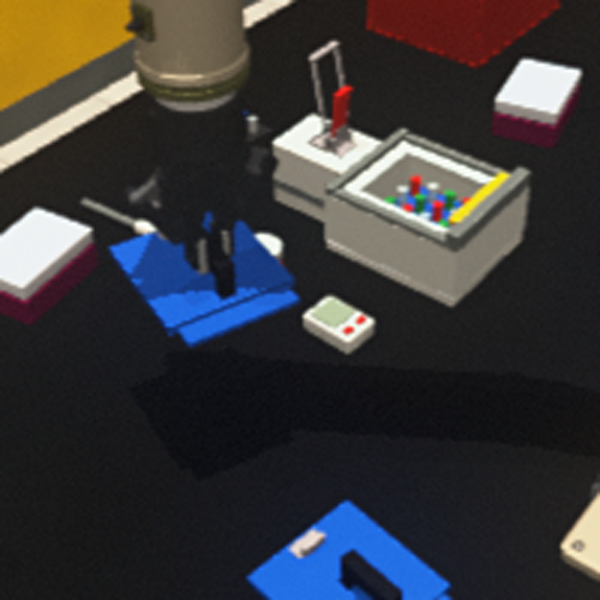

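```bash
cat >> m.py <<'E'
_r=np.load('rel.npz'); REL=_r['t']; RR=R.from_quat(_r['q'])
CASE=np.array([.4483,-.179,.004])
def lid2tool(x,y,z,tilt,yaw=0):
    "lid_grip in carrier mm, tilt rad -> TCP pose"
    Rl=R.from_euler('z',CASE[2]+yaw)*R.from_rotvec([0,-tilt,0])
    pl=np.r_[CASE[:2],0]+R.from_euler('z',CASE[2]).apply(np.array([x,y,z])/1000)
    Rt=Rl*RR.inv(); return pl-Rt.apply(REL),Rt
def lidnow():
    p,r,o=cur(); Rl=R.from_euler('z',CASE[2]).inv()*r*RR
    pl=R.from_euler('z',CASE[2]).inv().apply(p+r.apply(REL)-np.r_[CASE[:2],0])*1000
    e=Rl.as_euler('ZYX',degrees=True)
    print('lid grip',pl.round(1),'yaw %.2f tilt %.2f roll %.2f'%(e[0],-e[1],e[2]),'tongue',(pl+Rl.apply([-57.5,0,-34.5])).round(1),'far low',(pl+Rl.apply([89.5,0,-37])).round(1))
E
python3 - <<'E'
from m import *
p,r,o=cur();lidnow()
P,Rt=lid2tool(0,0,200,0); print(P); plan(p,r,P,Rt,11)
E
```

```text
lid grip [-12.5 368.4 230.3] yaw -20.87 tilt -0.37 roll -0.17 tongue [-66.4 388.8 196.2] far low [ 70.9 336.5 192.8]
[ 0.44957134 -0.17966584  0.36008177]
11 rows
[-0.62, 0.26, 0.05, -0.01, 0.0, -0.38],
[-0.63, 0.24, 0.05, -0.01, 0.0, -0.38],
[-0.63, 0.22, 0.05, -0.01, 0.0, -0.38],
[-0.64, 0.2, 0.05, -0.01, 0.0, -0.38],
[-0.65, 0.17, 0.05, -0.01, 0.0, -0.38],
[-0.65, 0.15, 0.05, -0.01, 0.0, -0.38],
[-0.66, 0.13, 0.05, -0.01, 0.0, -0.38],
[-0.66, 0.11, 0.05, -0.01, 0.0, -0.38],
[-0.66, 0.09, 0.05, -0.01, 0.0, -0.38],
[-0.67, 0.07, 0.05, -0.01, 0.0, -0.38],
[-0.67, 0.04, 0.05, -0.01, 0.0, -0.38]
```

Call:
servo_tool(
  motion=[
    [[-0.4, 0.18, 0.03, 0, 0, -0.38], [-0.6, 0.24, 0.05, 0, 0, -0.38], [-0.63, 0.22, 0.05, 0, 0, -0.38], [-0.64, 0.2, 0.05, 0, 0, -0.38], [-0.65, 0.17, 0.05, 0, 0, -0.38], [-0.65, 0.15, 0.05, 0, 0, -0.38], [-0.66, 0.13, 0.05, 0, 0, -0.38], [-0.66, 0.11, 0.05, 0, 0, -0.38], [-0.66, 0.09, 0.05, 0, 0, -0.38], [-0.5, 0.05, 0.05, 0, 0, -0.38], [-0.3, 0.03, 0, 0, 0, -0.3]],
  ],
)

```text
clock: 6.95
position: [0.4459, -0.1491, 0.3492]
ee_rot: [0.699, 0.715, -0.006, -0.011]
ft_force: [-0.1, 0.6, -3.7]
grip_width: 0.163
```

Run:
```python
from m import *
rep();p,r,o=cur();lidnow()
P,Rt=lid2tool(0,0,200,np.radians(13)); print(P); plan(p,r,P,Rt)
```

```text
t 6.95 p [ 0.4459 -0.1491  0.3492] phi 91.26 z [-0.025  0.007 -1.   ] F [-0.1  0.6 -3.7] M [ 0.04 -0.03  0.  ] g 0.163 q [ 0.76  0.08 -0.55  1.89  0.04  1.21  1.79]
lid grip [ -8.4  31.1 189.2] yaw 1.04 tilt -1.72 roll 0.21 tongue [-66.9  30.1 156.4] far low [ 79.9  32.8 149.5]
[ 0.41352854 -0.17981001  0.35626427]
3 rows
[-0.2, -0.22, -0.04, -0.98, -0.02, 0.06],
[-0.2, -0.22, -0.06, -0.98, -0.02, 0.06],
[-0.2, -0.21, -0.08, -0.98, -0.02, 0.06]
```

Call:
servo_tool(
  motion=[
    [[-0.2, -0.22, -0.04, -0.98, 0, 0.06], [-0.2, -0.22, -0.06, -0.98, 0, 0.06], [-0.2, -0.21, -0.08, -0.98, 0, 0.06], [0, 0, 0, 0, 0, 0], [0, 0, 0, 0, 0, 0]],
  ],
)

```text
clock: 7.45
position: [0.4091, -0.1822, 0.3472]
ee_rot: [0.702, 0.703, 0.086, 0.073]
ft_force: [-0.1, 0.2, -2.3]
grip_width: 0.163
```

Run:
```python
from m import *
import pickle
d={}
for n in ['top','side']:
    c=shot(n,n+'4.png'); d[n]=c
pickle.dump(d,open('c1.pkl','wb'))
rep();lidnow()
def crop(n,x0,y0,w,h,s,fn): cv2.imwrite('pics/'+fn,cv2.resize(d[n]['color'][y0:y0+h,x0:x0+w,::-1],None,fx=s,fy=s,interpolation=cv2.INTER_CUBIC))
crop('top',280,150,100,120,5,'z8.png');crop('side',240,100,150,120,5,'z9.png')
```

```text
t 7.55 p [ 0.4096 -0.182   0.3475] phi 90.28 z [ 0.224  0.018 -0.974] F [-0.4  0.4 -2.8] M [-0.05  0.43  0.01] g 0.166 q [ 0.86 -0.07 -0.49  2.04 -0.16  0.97  2.02]
lid grip [-4.90e+00 -1.00e-01  1.91e+02] yaw -0.17 tilt 12.63 roll 0.77 tongue [-53.5   0.5 144.8] far low [9.050e+01 1.000e-01 1.745e+02]
```

View pics/z8.png

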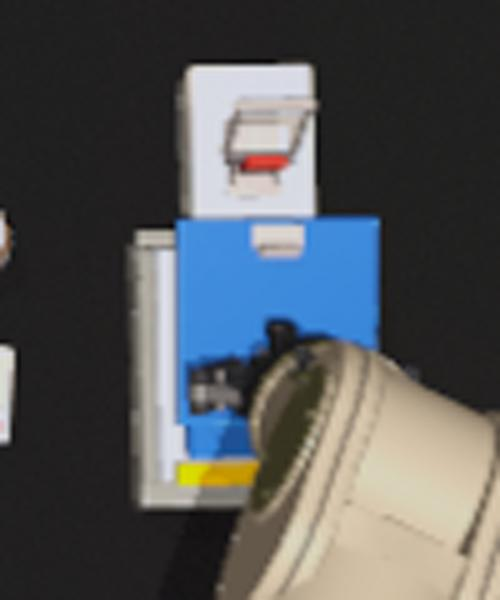

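View pics/z9.png

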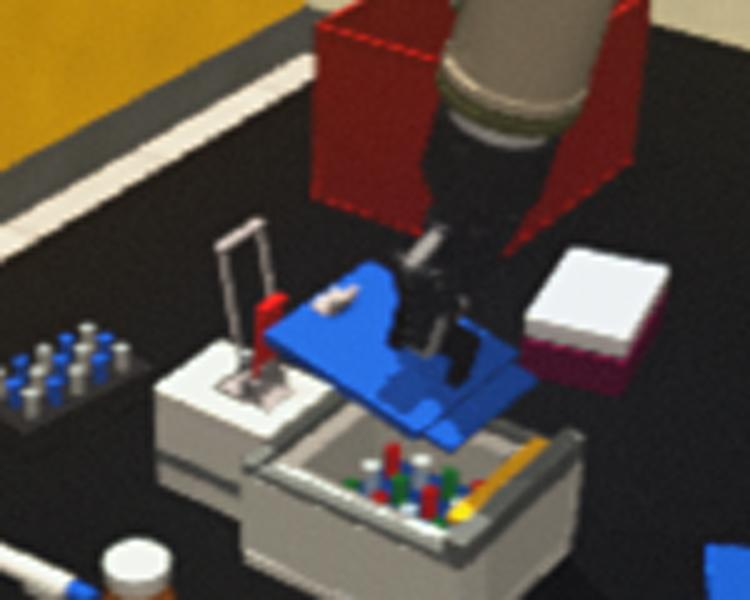

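Run:
```python
import fit
from fit import *
from m import *
d=pickle.load(open('c1.pkl','rb'))
p,r,o=cur(); Rl0=r*RR; pl0=p+r.apply(REL)
L={'top':[(89.5,60,-27),(89.5,-60,-27),(-57.5,52,-32)],'side':[(89.5,60,-27),(89.5,-60,-27),(-57.5,52,-32),(-57.5,-52,-32)]}
q={'top':un([(177,219),(380,217),(187,457)],280,150,5),'side':un([(265,336),(370,263),(452,448),(538,380)],240,100,5)}
def res(v,ns=('top','side')):
    Rl=Rl0*R.from_rotvec([0,-v[3],0]); 
    return np.concatenate([(proj(d[n],pl0+v[:3]+Rl.apply(np.array(L[n])/1000))-q[n]).ravel() for n in ns])
print(res(np.zeros(4)).reshape(-1,2).round(1).tolist())
s=least_squares(res,np.zeros(4),x_scale=.01);print(s.x.round(4),s.fun.reshape(-1,2).round(1).tolist())
```

```text
[[-0.9, -0.1], [-1.5, -0.2], [-0.4, 0.1], [-0.7, -1.0], [-0.5, -0.9], [-0.5, 0.2], [-0.5, -0.6]]
[ 0.0004 -0.0034 -0.0037 -0.0142] [[0.1, -0.0], [-0.6, -0.1], [0.6, 0.2], [-0.1, -0.1], [-0.1, -0.1], [0.1, 0.4], [0.0, -0.3]]
```

```bash
sed -i 's/^CASE=.*/CASE=np.array([.4483,-.1762,.004])/' m.py
cat >> m.py <<'E'
def tongue2tool(x,y,z,tilt,yaw=0):
    Rl=R.from_rotvec([0,-tilt,0]); g=np.array([x,y,z])-Rl.apply([-57.5,0,-34.5])
    return lid2tool(*g,tilt,yaw)
E
python3 - <<'E'
from m import *
p,r,o=cur();lidnow()
t=np.radians(13.5)
P,Rt=tongue2tool(-49,0,110,t);plan(p,r,P,Rt)
E
```

```text
lid grip [ -4.9  -2.9 191. ] yaw -0.17 tilt 12.63 roll 0.77 tongue [-53.5  -2.3 144.8] far low [ 90.5  -2.7 174.5]
1 rows
[0.09, -0.13, 0.68, -0.17, -0.15, -0.04]
```

Call:
servo_tool(
  motion=[
    [[0.03, -0.05, 0.23, -0.06, -0.05, -0.02], [0.03, -0.05, 0.23, -0.06, -0.05, -0.02], [0.03, -0.04, 0.22, -0.05, -0.05, 0], [0, 0, 0, 0, 0, 0]],
  ],
)

```text
clock: 7.95
position: [0.413, -0.1738, 0.3108]
ee_rot: [0.698, 0.706, 0.086, 0.081]
ft_force: [0.3, 0.0, -3.3]
grip_width: 0.159
```

Run:
```python
from m import *
p,r,o=cur();rep();lidnow()
t=np.radians(13.5)
P,Rt=tongue2tool(-49,0,87,t);plan(p,r,P,Rt,3)
```

```text
t 7.95 p [ 0.413  -0.1738  0.3108] phi 90.7 z [ 0.233  0.009 -0.972] F [ 0.3  0.  -3.3] M [ 0.03  0.45 -0.  ] g 0.159 q [ 0.85 -0.03 -0.51  2.09 -0.13  0.86  2.  ]
lid grip [ -0.    3.7 154.6] yaw 0.39 tilt 13.18 roll 0.10 tongue [-48.2   3.4 107.9] far low [ 95.5   4.4 139. ]
3 rows
[-0.02, -0.05, 0.13, -0.02, -0.01, 0.02],
[-0.02, -0.05, 0.13, -0.02, -0.01, 0.02],
[-0.02, -0.05, 0.13, -0.02, -0.01, 0.02]
```

Call:
servo_tool(
  motion=[
    [[-0.03, -0.05, 0.12, -0.02, 0, 0.03], [-0.03, -0.05, 0.12, -0.02, 0, 0.03], [0, -0.04, 0.1, -0.02, 0, 0], [0, 0, 0, 0, 0, 0], [0, 0, 0, 0, 0, 0]],
  ],
)

```text
clock: 8.45
position: [0.4111, -0.1764, 0.2917]
ee_rot: [0.699, 0.705, 0.088, 0.081]
ft_force: [0.6, -0.1, -2.2]
grip_width: 0.159
```

Run:
```python
from m import *
p,r,o=cur();rep();lidnow()
t=np.radians(13.5)
P,Rt=tongue2tool(-49,0,86.5,t);plan(p,r,P,Rt,3)
import pickle
d={}
for n in ['top','side']:
    c=shot(n,n+'5.png'); d[n]=c
pickle.dump(d,open('c2.pkl','wb'))
def crop(n,x0,y0,w,h,s,fn): cv2.imwrite('pics/'+fn,cv2.resize(d[n]['color'][y0:y0+h,x0:x0+w,::-1],None,fx=s,fy=s,interpolation=cv2.INTER_CUBIC))
crop('top',280,150,100,120,5,'z8.png');crop('side',260,130,110,90,7,'z9.png')
```

```text
t 8.45 p [ 0.4111 -0.1764  0.2917] phi 90.5 z [ 0.238  0.01  -0.971] F [ 0.6 -0.1 -2.2] M [-0.07  0.42  0.02] g 0.159 q [ 0.85 -0.   -0.5   2.11 -0.13  0.82  2.  ]
lid grip [ -1.2   1.4 135.7] yaw 0.16 tilt 13.43 roll 0.25 tongue [-49.2   1.4  88.8] far low [ 94.4   1.8 120.5]
3 rows
[0.0, 0.0, 0.01, 0.0, -0.02, 0.01],
[0.0, 0.0, 0.01, 0.0, -0.02, 0.01],
[0.0, 0.0, 0.01, 0.0, -0.02, 0.01]
```

View pics/z8.png

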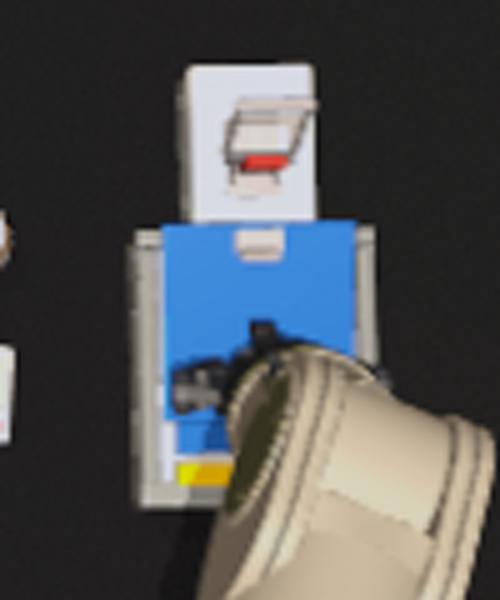

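View pics/z9.png

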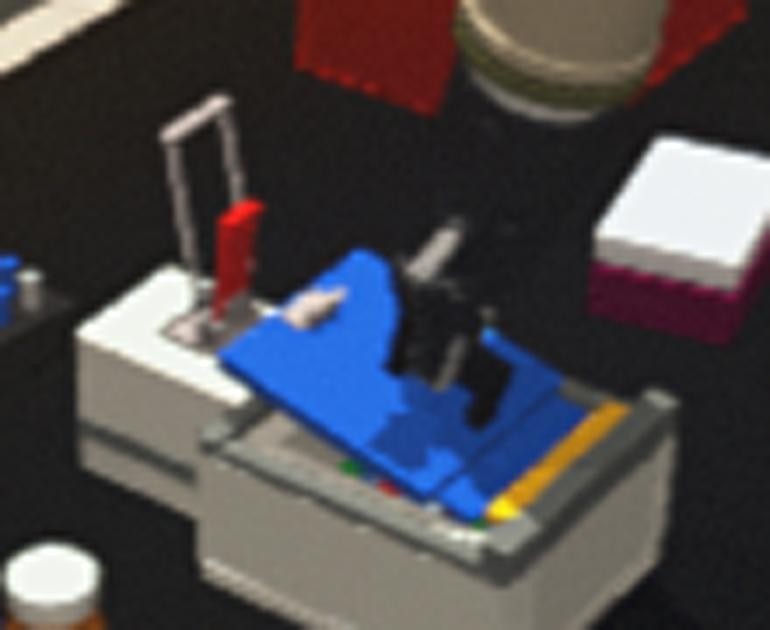

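Run:
```python
from m import *
p,r,o=cur();rep();lidnow()
t=np.radians(13.2)
P,Rt=tongue2tool(-49,0,85.5,t);plan(p,r,P,Rt,2)
P2,R2=tongue2tool(-65,0,85.5,t);plan(P,Rt,P2,R2,5)
```

```text
t 8.55 p [ 0.4111 -0.1764  0.2919] phi 90.5 z [ 0.238  0.01  -0.971] F [ 0.4 -0.1 -3. ] M [-0.06  0.47 -0.02] g 0.16 q [ 0.85 -0.   -0.5   2.11 -0.13  0.82  2.  ]
lid grip [ -1.2   1.4 135.9] yaw 0.16 tilt 13.44 roll 0.24 tongue [-49.1   1.4  89. ] far low [ 94.4   1.8 120.7]
2 rows
[-0.01, 0.0, 0.04, 0.02, -0.03, 0.02],
[-0.01, 0.0, 0.04, 0.02, -0.03, 0.02]
5 rows
[0.0, -0.06, -0.01, 0.0, 0.0, 0.0],
[0.0, -0.06, -0.01, 0.0, 0.0, 0.0],
[0.0, -0.06, -0.01, 0.0, 0.0, 0.0],
[0.0, -0.06, -0.01, 0.0, 0.0, 0.0],
[0.0, -0.06, -0.01, 0.0, 0.0, 0.0]
```

Call:
servo_tool(
  motion=[
    [[-0.01, 0, 0.04, 0.02, -0.03, 0.02], [-0.01, 0, 0.04, 0.02, -0.03, 0.02], [0, 0, 0, 0, 0, 0]],
  ],
)

```text
clock: 8.85
position: [0.4123, -0.1776, 0.2883]
ee_rot: [0.701, 0.703, 0.085, 0.083]
ft_force: [-0.4, -0.1, -3.5]
grip_width: 0.161
```

Call:
servo_tool(
  motion=[
    [[0, -0.07, -0.02, 0, 0, 0], [0, -0.07, -0.02, 0, 0, 0], [0, -0.07, -0.02, 0, 0, 0], [0, 0, 0, 0, 0, 0]],
  ],
)

```text
clock: 9.25
position: [0.4004, -0.1776, 0.2888]
ee_rot: [0.701, 0.703, 0.085, 0.082]
ft_force: [-0.1, 1.0, -2.5]
grip_width: 0.161
```

Run:
```python
from m import *
rep();lidnow()
```

```text
t 9.25 p [ 0.4004 -0.1776  0.2888] phi 90.21 z [ 0.235  0.004 -0.972] F [-0.1  1.  -2.5] M [-0.    0.5   0.02] g 0.161 q [ 0.86 -0.02 -0.5   2.13 -0.13  0.81  2.01]
lid grip [-12.4  -0.8 132.7] yaw -0.06 tilt 13.26 roll -0.08 tongue [-60.5  -0.8  85.9] far low [ 83.2  -0.9 117.2]
```

Call:
servo_tool(
  motion=[
    [[0, -0.05, -0.01, 0, 0, 0], [0, -0.05, -0.01, 0, 0, 0], [0, 0, 0, 0, 0, 0]],
  ],
)

```text
clock: 9.55
position: [0.3947, -0.1777, 0.2887]
ee_rot: [0.701, 0.703, 0.085, 0.083]
ft_force: [-0.6, -0.7, -3.4]
grip_width: 0.162
```

Run:
```python
from m import *
rep();lidnow()
c=shot('side','side6.png');cv2.imwrite('pics/z9.png',cv2.resize(c['color'][130:220,260:370,::-1],None,fx=7,fy=7,interpolation=cv2.INTER_CUBIC))
```

```text
t 9.55 p [ 0.3947 -0.1777  0.2887] phi 90.2 z [ 0.235  0.003 -0.972] F [-0.6 -0.7 -3.4] M [0.01 0.5  0.01] g 0.162 q [ 0.86 -0.04 -0.5   2.15 -0.14  0.81  2.02]
lid grip [-18.   -0.9 132.6] yaw -0.06 tilt 13.28 roll -0.10 tongue [-66.1  -0.9  85.8] far low [ 77.6  -1.  117.2]
```

View pics/z9.png

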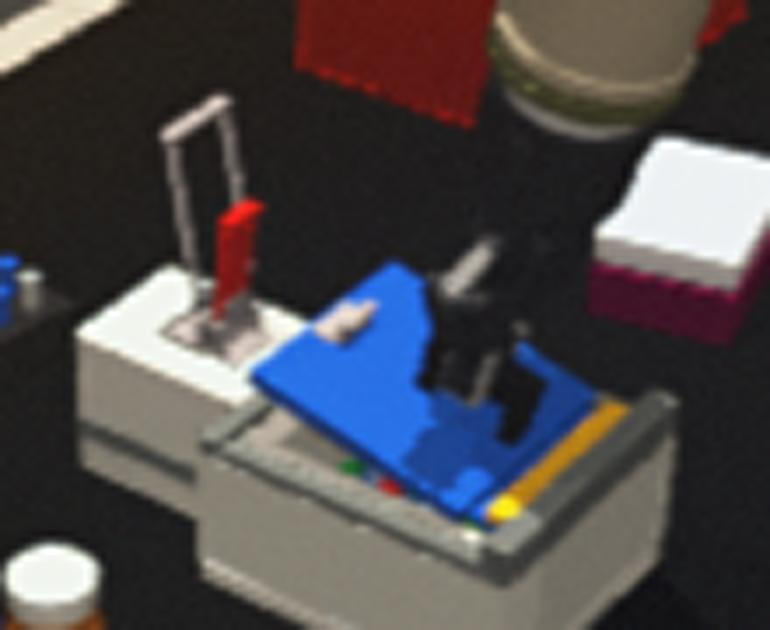

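Call:
servo_tool(
  motion=[
    [[0, -0.04, -0.01, 0, 0, 0], [0, -0.03, -0.01, 0, 0, 0]],
  ],
)

```text
clock: 9.8
position: [0.3925, -0.1774, 0.2897]
ee_rot: [0.7, 0.703, 0.086, 0.084]
ft_force: [6.7, -0.9, -7.4]
grip_width: 0.161
```

Call:
servo_tool(
  motion=[
    [[0, -0.03, 0, 0, 0, 0], [0, 0, 0, 0, 0, 0]],
  ],
)

```text
clock: 10.0
position: [0.3922, -0.1772, 0.2901]
ee_rot: [0.7, 0.704, 0.087, 0.086]
ft_force: [1.8, -0.1, -3.6]
grip_width: 0.163
```

Run:
```python
from m import *
rep();lidnow()
```

```text
t 10.0 p [ 0.3922 -0.1772  0.2901] phi 90.31 z [ 0.244  0.002 -0.97 ] F [ 1.8 -0.1 -3.6] M [0.03 0.15 0.07] g 0.163 q [ 0.86 -0.05 -0.49  2.15 -0.15  0.81  2.04]
lid grip [-19.2  -0.6 134.4] yaw 0.07 tilt 13.79 roll -0.20 tongue [-66.8  -0.8  87.2] far low [ 76.5  -0.6 119.8]
```

Run:
```python
from m import *
p,r,o=cur()
P,Rt=tongue2tool(-66.5,-0.5,85,np.radians(12.5));plan(p,r,P,Rt,2)
```

```text
2 rows
[0.0, 0.04, 0.04, 0.13, 0.02, 0.01],
[0.0, 0.04, 0.04, 0.13, 0.02, 0.01]
```

Call:
servo_tool(
  motion=[
    [[0, 0.04, 0.04, 0.13, 0.02, 0.01], [0, 0.04, 0.04, 0.13, 0.02, 0.01], [0, 0, 0, 0, 0, 0]],
  ],
)

```text
clock: 10.3
position: [0.3974, -0.1773, 0.2872]
ee_rot: [0.701, 0.704, 0.08, 0.076]
ft_force: [1.4, -0.4, -1.7]
grip_width: 0.162
```

Call:
servo_tool(
  motion=[
    [[0, -0.04, -0.01, 0, 0, 0], [0, -0.04, -0.01, 0, 0, 0]],
  ],
)

```text
clock: 10.5
position: [0.3952, -0.1771, 0.2883]
ee_rot: [0.701, 0.704, 0.082, 0.079]
ft_force: [10.4, -0.9, -8.9]
grip_width: 0.158
```

Run:
```python
from m import *
rep();lidnow()
```

```text
t 10.5 p [ 0.3952 -0.1771  0.2883] phi 90.31 z [ 0.225  0.005 -0.974] F [10.4 -0.9 -8.9] M [ 0.02 -2.02  0.11] g 0.158 q [ 0.86 -0.03 -0.5   2.14 -0.13  0.82  2.02]
lid grip [-19.2  -0.  131.8] yaw 0.04 tilt 12.68 roll -0.03 tongue [-67.8  -0.1  85.5] far low [ 76.2   0.  115.4]
```

```bash
sed -i 's/^CASE=.*/CASE=np.array([.4500,-.1765,.004])/' m.py
python3 - <<'E'
from m import *
p,r,o=cur();lidnow()
P,Rt=tongue2tool(-68.7,0,84.5,np.radians(4));plan(p,r,P,Rt,5)
E
```

```text
lid grip [-20.9   0.3 131.8] yaw 0.04 tilt 12.68 roll -0.03 tongue [-69.5   0.2  85.5] far low [ 74.5   0.3 115.4]
5 rows
[0.0, 0.12, 0.05, 0.35, 0.0, 0.0],
[0.0, 0.12, 0.05, 0.35, 0.0, 0.0],
[0.0, 0.12, 0.04, 0.35, 0.0, 0.0],
[0.0, 0.12, 0.04, 0.35, 0.0, 0.0],
[0.0, 0.12, 0.04, 0.35, 0.0, 0.0]
```

Call:
servo_tool(
  motion=[
    [[0, 0.12, 0.05, 0.35, 0, 0], [0, 0.12, 0.05, 0.35, 0, 0], [0, 0.12, 0.04, 0.35, 0, 0], [0, 0.12, 0.04, 0.35, 0, 0], [0, 0.1, 0.03, 0.3, 0, 0], [0, 0, 0, 0, 0, 0]],
  ],
)

```text
clock: 11.1
position: [0.4266, -0.1769, 0.2829]
ee_rot: [0.705, 0.708, 0.028, 0.025]
ft_force: [-0.4, 0.4, -3.5]
grip_width: 0.162
```

Run:
```python
from m import *
rep();p,r,o=cur();lidnow()
P,Rt=tongue2tool(-68.7,0,83.5,np.radians(1));plan(p,r,P,Rt,4)
c=shot('side','side7.png');cv2.imwrite('pics/z9.png',cv2.resize(c['color'][130:220,260:370,::-1],None,fx=7,fy=7,interpolation=cv2.INTER_CUBIC))
```

```text
t 11.1 p [ 0.4266 -0.1769  0.2829] phi 90.28 z [ 0.074  0.004 -0.997] F [-0.4  0.4 -3.5] M [-0.02  0.13 -0.01] g 0.162 q [ 0.81  0.1  -0.52  2.03  0.03  0.96  1.85]
lid grip [-13.7   0.2 123.1] yaw 0.03 tilt 3.95 roll -0.05 tongue [-68.7   0.2  84.7] far low [78.2  0.3 92.3]
4 rows
[0.0, 0.05, 0.02, 0.15, 0.0, 0.0],
[0.0, 0.05, 0.02, 0.15, 0.0, 0.0],
[0.0, 0.05, 0.02, 0.15, 0.0, 0.0],
[0.0, 0.05, 0.02, 0.15, 0.0, 0.0]
```

View pics/z9.png

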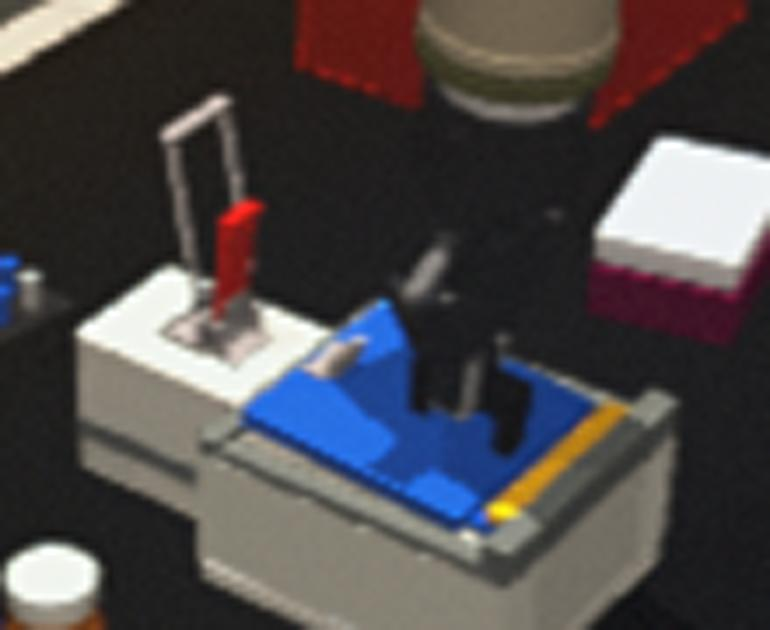

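Call:
servo_tool(
  motion=[
    [[0, 0.04, 0.02, 0.15, 0, 0], [0, 0.04, 0.02, 0.15, 0, 0], [0, 0.05, 0.02, 0.15, 0, 0], [0, 0.05, 0.02, 0.15, 0, 0]],
  ],
)

```text
clock: 11.55
position: [0.4363, -0.1768, 0.2802]
ee_rot: [0.705, 0.709, 0.009, 0.008]
ft_force: [2.0, 0.5, -1.6]
grip_width: 0.158
```

Run:
```python
from m import *
rep();p,r,o=cur();lidnow()
P,Rt=tongue2tool(-68.7,0,82.3,np.radians(-.5));plan(p,r,P,Rt,4)
```

```text
t 11.55 p [ 0.4363 -0.1768  0.2802] phi 90.26 z [ 0.024  0.003 -1.   ] F [ 2.   0.5 -1.6] M [ 0.18 -0.41  0.03] g 0.158 q [ 0.79  0.14 -0.52  1.99  0.07  1.01  1.81]
lid grip [-12.    0.2 120.1] yaw 0.02 tilt 1.04 roll -0.10 tongue [-68.9   0.1  84.6] far low [78.1  0.2 84.7]
4 rows
[0.0, 0.03, 0.02, 0.08, 0.01, 0.0],
[0.0, 0.03, 0.02, 0.08, 0.01, 0.0],
[0.0, 0.03, 0.02, 0.08, 0.01, 0.0],
[0.0, 0.03, 0.02, 0.08, 0.01, 0.0]
```

Call:
servo_tool(
  motion=[
    [[0, 0.02, 0.02, 0.1, 0, 0], [0, 0.02, 0.02, 0.08, 0, 0], [0, 0.02, 0.02, 0.05, 0, 0], [0, 0, 0.01, 0, 0, 0]],
  ],
)

```text
clock: 11.95
position: [0.4404, -0.1768, 0.2771]
ee_rot: [0.705, 0.709, 0.001, 0.0]
ft_force: [-2.7, 2.8, 9.7]
grip_width: 0.164
```

Run:
```python
from m import *
rep();lidnow()
```

```text
t 11.95 p [ 0.4404 -0.1768  0.2771] phi 90.29 z [ 0.002  0.002 -1.   ] F [-2.7  2.8  9.7] M [0.53 0.35 0.09] g 0.164 q [ 0.78  0.16 -0.52  1.98  0.09  1.03  1.79]
lid grip [-11.5   0.  117. ] yaw 0.06 tilt -0.20 roll -0.13 tongue [-69.1  -0.1  82.7] far low [77.9  0.  79.7]
```

Call:
servo_tool(
  motion=[
    [[0, 0, 0, 0, 0, 0], [0, 0, 0, 0, 0, 0], [0, 0, 0, 0, 0, 0], [0, 0, 0, 0, 0, 0], [0, 0, 0, 0, 0, 0]],
  ],
  jaw=0,
  force=40,
)

```text
clock: 12.45
position: [0.4391, -0.1775, 0.2765]
ee_rot: [0.706, 0.708, 0.0, -0.001]
ft_force: [0.1, -0.2, 0.1]
grip_width: 0.987
```

Call:
servo_tool(
  motion=[
    [[0, 0, -0.3, 0, 0, 0], [0, 0, -0.5, 0, 0, 0], [0, 0, -0.8, 0, 0, 0], [0, 0, -0.8, 0, 0, 0], [0, 0, -0.3, 0, 0, 0]],
  ],
)

```text
clock: 12.95
position: [0.438, -0.1777, 0.4134]
ee_rot: [0.706, 0.708, -0.001, -0.004]
ft_force: [0.8, -0.2, -0.6]
grip_width: 1.001
```

Run:
```python
from m import *
import pickle
d={}
for n in ['top','side']:
    c=shot(n,n+'8.png'); d[n]=c
pickle.dump(d,open('c3.pkl','wb'))
rep()
def crop(n,x0,y0,w,h,s,fn): cv2.imwrite('pics/'+fn,cv2.resize(d[n]['color'][y0:y0+h,x0:x0+w,::-1],None,fx=s,fy=s,interpolation=cv2.INTER_CUBIC))
crop('top',290,150,80,110,5,'z8.png');crop('side',260,130,110,90,7,'z9.png')
```

```text
t 13.05 p [ 0.438  -0.1778  0.4123] phi 90.18 z [-0.007  0.005 -1.   ] F [-0.1 -0.3 -0. ] M [ 0.01 -0.04  0.02] g 1.002 q [ 0.81  0.02 -0.52  1.81  0.01  1.32  1.86]
```

View pics/z8.png

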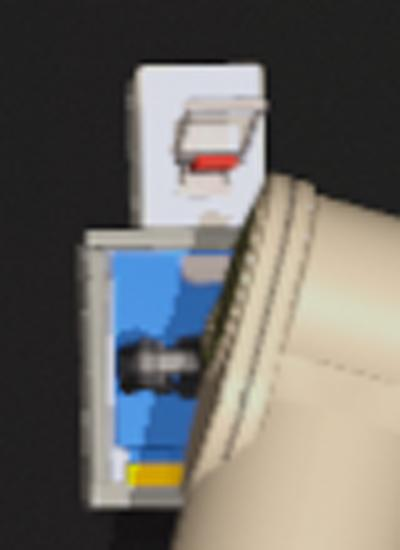

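View pics/z9.png

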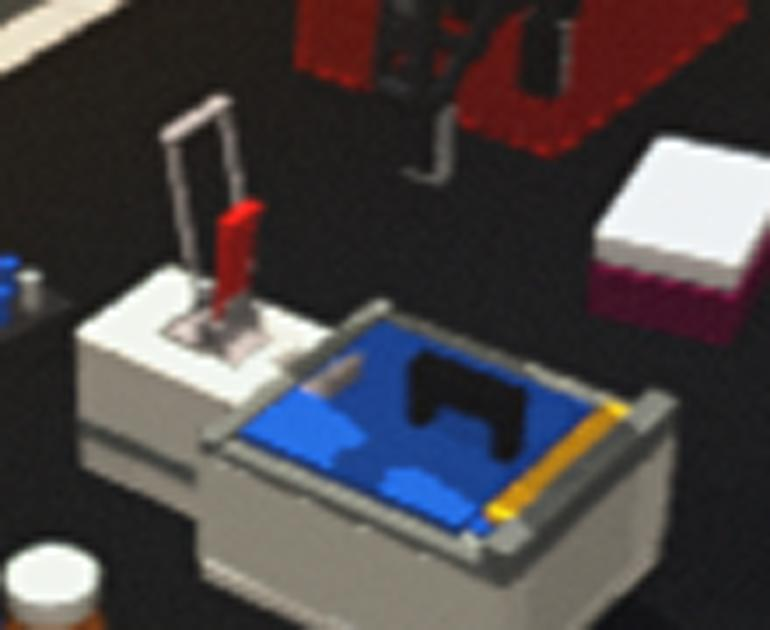

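Run:
```python
from m import *
p,r,o=cur()
W=lambda x,y,z: np.r_[CASE[:2],0]+np.array([x,y,z])/1000
T0=tool(np.pi/2)
P=W(60,0,450);plan(p,r,P,T0,2)
P2=W(195,0,450);plan(P,T0,P2,T0,4)
```

```text
2 rows
[0.01, 0.72, -0.38, -0.04, -0.03, 0.02],
[0.01, 0.72, -0.38, -0.04, -0.03, 0.02]
4 rows
[0.0, 0.68, 0.0, 0.0, 0.0, 0.0],
[0.0, 0.68, 0.0, 0.0, 0.0, 0.0],
[0.0, 0.68, 0.0, 0.0, 0.0, 0.0],
[0.0, 0.68, 0.0, 0.0, 0.0, 0.0]
```

Call:
servo_tool(
  motion=[
    [[0.01, 0.5, -0.5, -0.04, -0.03, 0.02], [0.01, 0.7, -0.38, -0.04, -0.03, 0.02], [0, 0.68, 0, 0, 0, 0], [0, 0.68, 0, 0, 0, 0], [0, 0.68, 0, 0, 0, 0], [0, 0.6, 0, 0, 0, 0], [0, 0.3, 0, 0, 0, 0], [0, 0, 0, 0, 0, 0]],
  ],
  jaw=255,
)

```text
clock: 13.85
position: [0.6513, -0.1781, 0.4442]
ee_rot: [0.709, 0.705, -0.004, -0.005]
ft_force: [0.4, 0.3, -0.5]
grip_width: 0.002
```

Run:
```python
from m import *
p,r,o=cur();rep()
W=lambda x,y,z: np.r_[CASE[:2],0]+np.array([x,y,z])/1000
T0=tool(np.pi/2)
P=W(195,0,373);plan(p,r,P,T0,4)
```

```text
t 13.85 p [ 0.6513 -0.1781  0.4442] phi 89.72 z [-0.014  0.002 -1.   ] F [ 0.4  0.3 -0.5] M [0.   0.03 0.02] g 0.002 q [ 0.56  0.49 -0.54  1.22  0.24  1.51  1.62]
4 rows
[0.01, -0.03, 0.36, -0.04, 0.0, -0.01],
[0.01, -0.03, 0.36, -0.04, 0.0, -0.01],
[0.01, -0.03, 0.36, -0.04, 0.0, -0.01],
[0.01, -0.03, 0.36, -0.04, 0.0, -0.01]
```

Call:
servo_tool(
  motion=[
    [[0.01, -0.03, 0.36, -0.04, 0, 0], [0.01, -0.03, 0.36, -0.04, 0, 0], [0.01, -0.02, 0.36, -0.04, 0, 0], [0.01, -0.02, 0.25, -0.04, 0, 0], [0, 0, 0, 0, 0, 0]],
  ],
)

```text
clock: 14.35
position: [0.6423, -0.1757, 0.3706]
ee_rot: [0.709, 0.706, -0.001, -0.003]
ft_force: [-0.3, 0.6, 0.3]
grip_width: -0.001
```

Run:
```python
from m import *
import pickle
d={}
for n in ['top','side']:
    c=shot(n,n+'9.png'); d[n]=c
rep()
def crop(n,x0,y0,w,h,s,fn): cv2.imwrite('pics/'+fn,cv2.resize(d[n]['color'][y0:y0+h,x0:x0+w,::-1],None,fx=s,fy=s,interpolation=cv2.INTER_CUBIC))
crop('top',290,130,90,110,5,'z8.png');crop('side',240,80,110,90,7,'z9.png')
```

```text
t 14.45 p [ 0.643  -0.1758  0.3728] phi 89.74 z [-0.003  0.002 -1.   ] F [-0.1 -0.5  0.7] M [-0.01  0.04  0.04] g -0.001 q [ 0.58  0.5  -0.54  1.36  0.25  1.36  1.6 ]
```

View pics/z8.png

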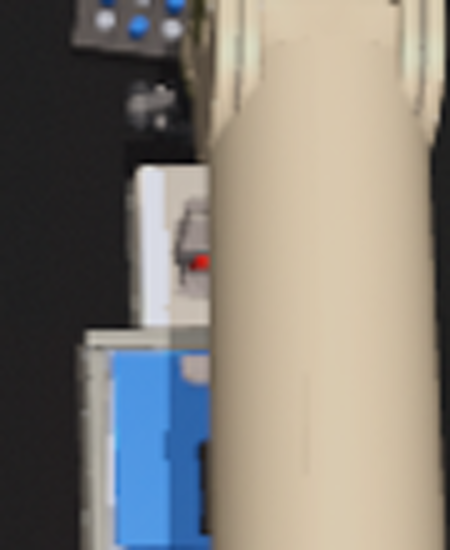

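View pics/z9.png

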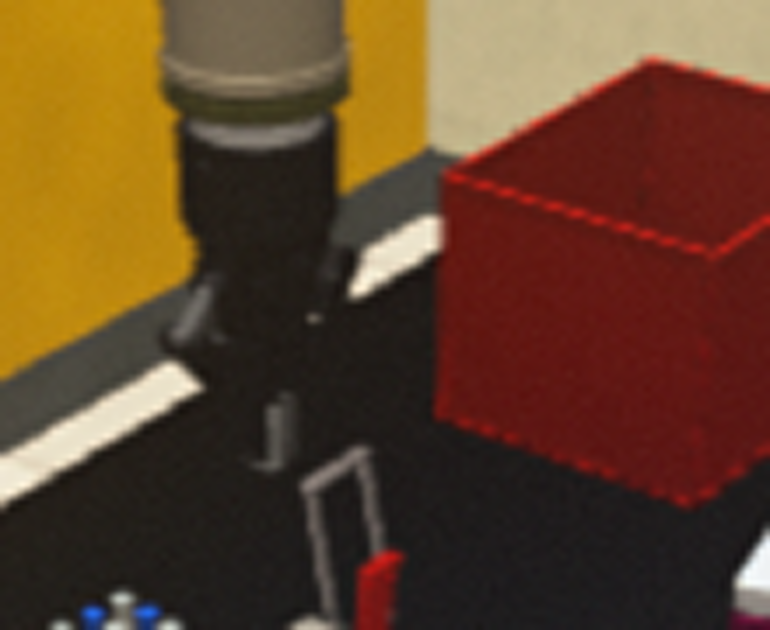

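Call:
servo_tool(
  motion=[
    [[0, -0.1, 0.16, 0, 0, 0], [0, -0.2, 0, 0, 0, 0], [0, -0.2, 0, 0, 0, 0], [0, -0.2, 0, 0, 0, 0], [0, -0.2, 0, 0, 0, 0], [0, -0.2, 0, 0, 0, 0]],
  ],
)

```text
clock: 15.05
position: [0.584, -0.1754, 0.3669]
ee_rot: [0.709, 0.705, 0.001, -0.0]
ft_force: [1.0, -0.6, -0.3]
grip_width: 0.001
```

```bash
cat >> m.py <<'E'
def car():
    p,r,o=cur(); print('TCP in carrier mm',((p-np.r_[CASE[:2],0])*1000).round(1),'tip',((p+r.apply([0,0,.173])-np.r_[CASE[:2],0])*1000).round(1))
def look(tag,tb=(290,130,90,110,5),sb=(250,110,110,90,7)):
    for n,b in (('top',tb),('side',sb)):
        c=cams.camera(n);x0,y0,w,h,s=b
        cv2.imwrite('pics/%s_%s.png'%(tag,n),cv2.resize(c['color'][y0:y0+h,x0:x0+w,::-1],None,fx=s,fy=s,interpolation=cv2.INTER_CUBIC))
E
python3 - <<'E'
from m import *
look('a1');rep();car()
E
```

```text
t 15.15 p [ 0.5838 -0.1756  0.3671] phi 89.71 z [ 0.     0.001 -1.   ] F [ 0.6  0.  -0.8] M [-0.05 -0.03 -0.02] g 0.001 q [ 0.66  0.37 -0.56  1.53  0.2   1.29  1.64]
TCP in carrier mm [133.8   0.9 367.1] tip [133.9   1.  194.1]
```

View pics/a1_side.png

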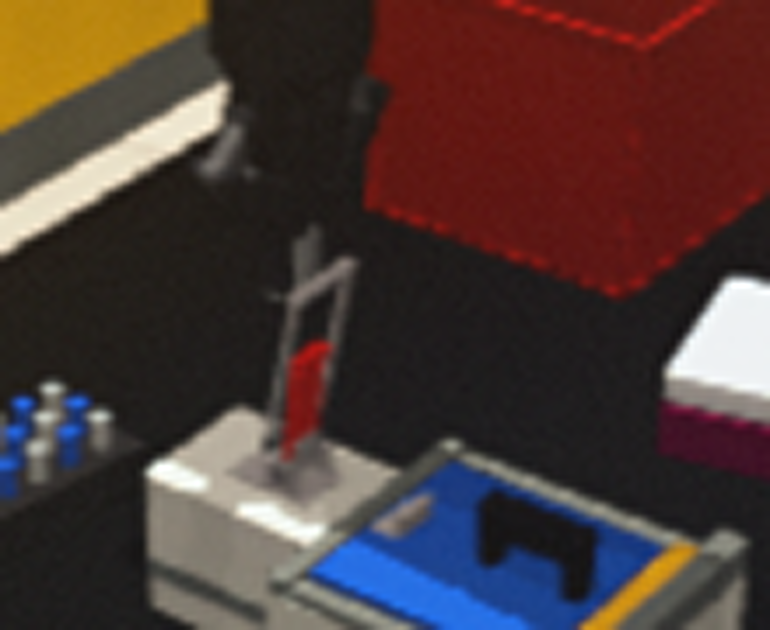

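Call:
servo_tool(
  motion=[
    [[0, -0.2, 0.02, 0, 0, 0], [0, -0.2, 0.02, 0, 0, 0], [0, -0.2, 0.02, 0, 0, 0], [0, -0.2, 0.02, 0, 0, 0], [0, 0, 0, 0, 0, 0], [0, 0, 0, 0, 0, 0]],
  ],
)

```text
clock: 15.75
position: [0.5413, -0.1754, 0.3633]
ee_rot: [0.709, 0.705, 0.001, 0.001]
ft_force: [1.2, -0.8, 0.4]
grip_width: -0.002
```

Run:
```python
from m import *
look('a2');rep();car()
```

```text
t 15.85 p [ 0.5416 -0.1753  0.3632] phi 89.71 z [ 0.002  0.    -1.   ] F [ 1.  -0.  -0.2] M [ 0.   -0.03 -0.02] g -0.004 q [ 0.71  0.29 -0.57  1.64  0.16  1.25  1.68]
TCP in carrier mm [ 91.6   1.2 363.2] tip [ 91.9   1.2 190.2]
```

View pics/a2_side.png

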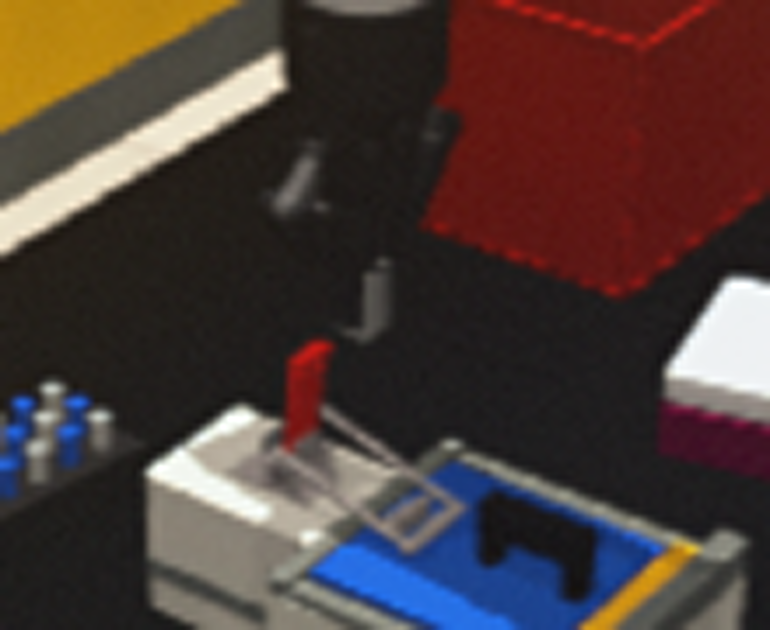

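Call:
servo_tool(
  motion=[
    [[-0.02, 0, 0.25, 0, 0, 0], [0, 0, 0.3, 0, 0, 0], [0, 0, 0.2, 0, 0, 0], [0, 0.1, 0.05, 0, 0, 0], [0, 0.15, 0, 0, 0, 0], [0, 0, 0, 0, 0, 0]],
  ],
)

```text
clock: 16.45
position: [0.5557, -0.1762, 0.3179]
ee_rot: [0.709, 0.706, 0.001, -0.001]
ft_force: [-0.3, 0.2, 0.0]
grip_width: -0.002
```

Run:
```python
from m import *
rep();car()
```

```text
t 16.45 p [ 0.5557 -0.1762  0.3179] phi 89.75 z [-0.     0.002 -1.   ] F [-0.3  0.2  0. ] M [-0.04  0.01  0.03] g -0.002 q [ 0.69  0.36 -0.56  1.66  0.2   1.18  1.65]
TCP in carrier mm [1.057e+02 3.000e-01 3.179e+02] tip [105.7   0.7 144.9]
```

Push +x and follow the lever's arc.

Call:
servo_tool(
  motion=[
    [[0, 0.2, 0, 0, 0, 0], [0, 0.2, 0, 0, 0, 0], [0, 0.2, 0.02, 0, 0, 0], [0, 0.2, 0.06, 0, 0, 0], [0, 0.12, 0.08, 0, 0, 0], [0, 0, 0, 0, 0, 0]],
  ],
)

```text
clock: 17.05
position: [0.6061, -0.1765, 0.3093]
ee_rot: [0.709, 0.705, -0.0, -0.001]
ft_force: [-1.2, 0.7, -0.1]
grip_width: 0.002
```

Run:
```python
from m import *
look('a3');rep();car()
```

```text
t 17.15 p [ 0.6056 -0.1764  0.3098] phi 89.73 z [-0.001  0.002 -1.   ] F [ 0.2 -0.3 -0.3] M [-0.09  0.03  0.04] g -0.003 q [ 0.62  0.47 -0.54  1.54  0.25  1.21  1.61]
TCP in carrier mm [1.556e+02 1.000e-01 3.098e+02] tip [155.4   0.4 136.8]
```

View pics/a3_side.png

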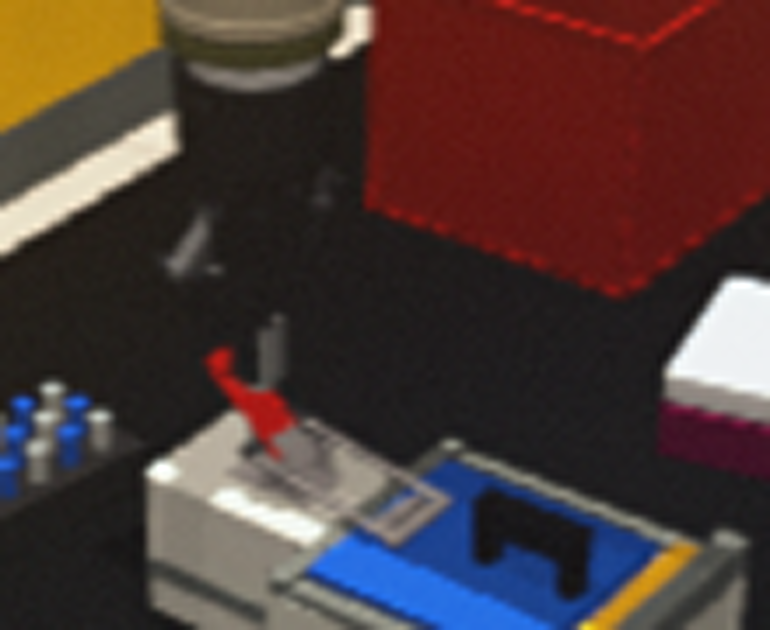

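Call:
servo_tool(
  motion=[
    [[0, 0.08, 0.1, 0, 0, 0], [0, 0.08, 0.12, 0, 0, 0], [0, 0.04, 0.1, 0, 0, 0], [0, 0.02, 0.1, 0, 0, 0]],
  ],
)

```text
clock: 17.55
position: [0.6179, -0.1763, 0.2895]
ee_rot: [0.709, 0.705, 0.001, 0.001]
ft_force: [0.3, 0.4, 2.2]
grip_width: 0.004
```

Run:
```python
from m import *
look('a4');rep();car()
```

```text
t 17.65 p [ 0.6173 -0.1763  0.2886] phi 89.73 z [ 0.001  0.001 -1.   ] F [ 1.2  0.4 -0.1] M [-0.01  0.03 -0.01] g -0.001 q [ 0.6   0.51 -0.53  1.53  0.27  1.18  1.59]
TCP in carrier mm [1.673e+02 2.000e-01 2.886e+02] tip [167.5   0.4 115.6]
```

View pics/a4_side.png

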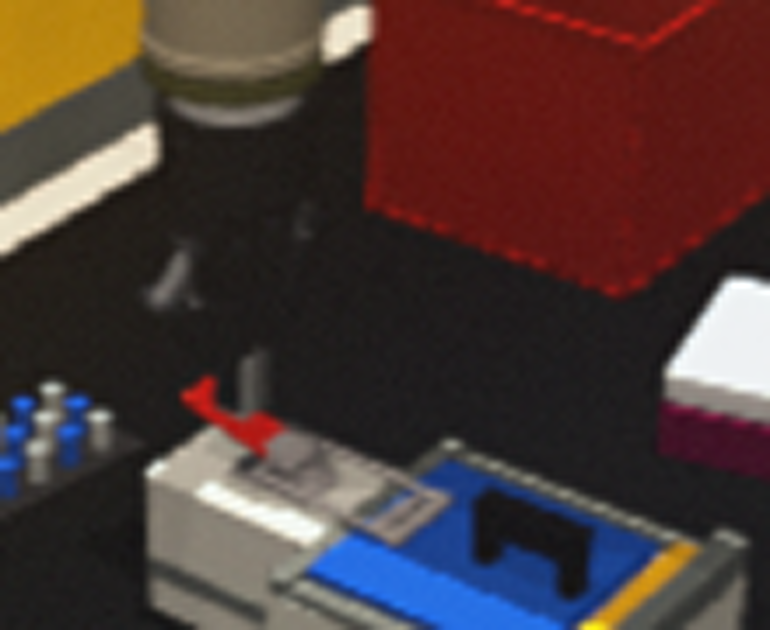

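Call:
servo_tool(
  motion=[
    [[0, 0.03, 0.12, 0, 0, 0], [0, 0.02, 0.12, 0, 0, 0], [0, 0, 0.08, 0, 0, 0], [0, 0, 0.04, 0, 0, 0]],
  ],
)

```text
clock: 18.05
position: [0.6201, -0.1761, 0.2757]
ee_rot: [0.709, 0.705, 0.0, 0.001]
ft_force: [-12.5, 2.3, 22.9]
grip_width: 0.001
```

Run:
```python
from m import *
rep();car()
```

```text
t 18.05 p [ 0.6201 -0.1761  0.2757] phi 89.69 z [ 0.002 -0.001 -1.   ] F [-12.5   2.3  22.9] M [ 0.53  2.85 -0.04] g 0.001 q [ 0.6   0.52 -0.53  1.53  0.28  1.16  1.58]
TCP in carrier mm [170.1   0.4 275.7] tip [170.5   0.2 102.7]
```

Call:
servo_tool(
  motion=[
    [[0, 0, -0.1, 0, 0, 0], [0, 0, -0.5, 0, 0, 0], [0, 0, -0.9, 0, 0, 0], [0, 0, -0.9, 0, 0, 0], [0, 0, -0.6, 0, 0, 0]],
  ],
)

```text
clock: 18.55
position: [0.6187, -0.1763, 0.4242]
ee_rot: [0.709, 0.705, -0.002, -0.003]
ft_force: [0.7, 0.2, -0.1]
grip_width: 0.001
```

Run:
```python
from m import *
look('a5',sb=(255,120,100,80,8));rep();car()
```

```text
t 18.65 p [ 0.6193 -0.1762  0.4264] phi 89.68 z [-0.003  0.    -1.   ] F [0.  0.1 0.1] M [ 0.04 -0.03 -0.01] g -0.0 q [ 0.61  0.42 -0.55  1.35  0.22  1.44  1.63]
TCP in carrier mm [1.693e+02 3.000e-01 4.264e+02] tip [168.8   0.3 253.4]
```

View pics/a5_side.png

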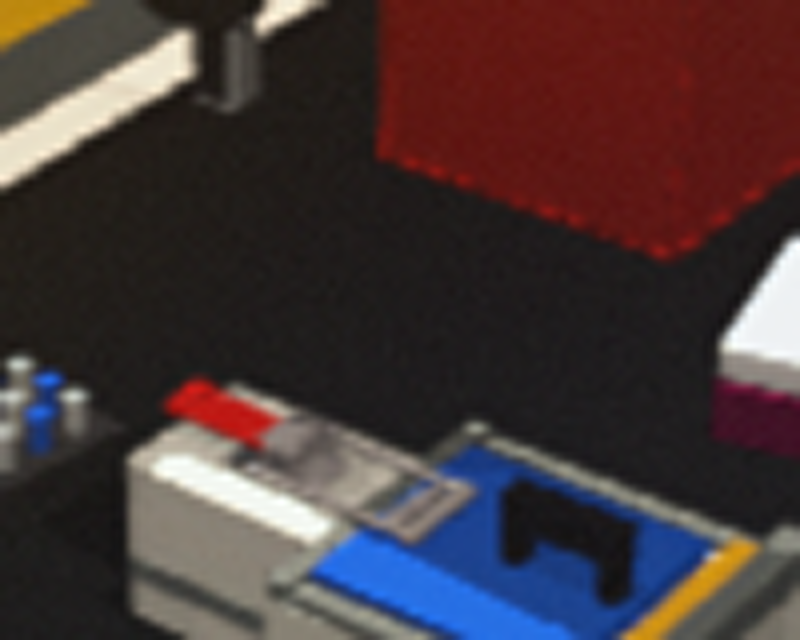

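Call:
servo_tool(
  motion=[
    [[0.5, 0, -0.3, 0, 0, 0], [0.9, -0.2, 0, 0, 0, 0], [0.9, -0.2, 0, 0, 0, 0], [0.9, -0.2, 0, 0, 0, 0], [0.9, -0.2, 0, 0, 0, 0], [0.9, -0.2, 0, 0, 0, 0], [0.9, -0.2, 0, 0, 0, 0], [0.5, 0, 0, 0, 0, 0], [0, 0, 0, 0, 0, 0], [0, 0, 0, 0, 0, 0]],
  ],
  jaw=0,
)

```text
clock: 19.65
position: [0.5587, 0.1531, 0.4312]
ee_rot: [0.711, 0.704, -0.005, -0.004]
ft_force: [0.5, 0.0, -0.3]
grip_width: 1.001
```

Run:
```python
import fit
from fit import *
from m import *
rep()
for n,b in (('top',(295,150,80,110,5.4)),('side',(270,130,100,80,8))):
    c=cams.camera(n);x0,y0,w,h,s=b
    cv2.imwrite('pics/b_%s_full.png'%n,c['color'][:,:,::-1])
    im=cv2.resize(c['color'][y0:y0+h,x0:x0+w,::-1],None,fx=s,fy=s,interpolation=cv2.INTER_CUBIC)
    cv2.imwrite('pics/b_%s.png'%n,im)
    cc=np.array([.4483,-.179,.004])
    pts=[(53.5,21,96),(53.5,-21,96),(57.5,12,102.5),(57.5,-12,102.5),(196,12,102.5),(196,-12,102.5)]
    print(n,((proj(c,T(cc,pts))-[x0,y0]+.5)*s-.5).round().tolist())
```

```text
t 19.65 p [0.5587 0.1531 0.4312] phi 89.42 z [-0.012 -0.002 -1.   ] F [ 0.5  0.  -0.3] M [-0.03 -0.04  0.02] g 1.001 q [ 0.24  0.3  -0.72  1.51  0.2   1.42  1.07]
top [[161.0, 314.0], [233.0, 313.0], [178.0, 306.0], [218.0, 305.0], [172.0, 74.0], [213.0, 73.0]]
side [[300.0, 455.0], [357.0, 410.0], [305.0, 430.0], [338.0, 404.0], [54.0, 325.0], [87.0, 302.0]]
```

View pics/b_top.png

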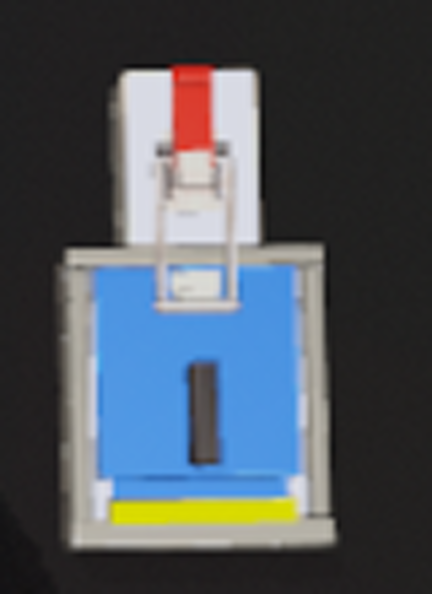

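View pics/b_side.png

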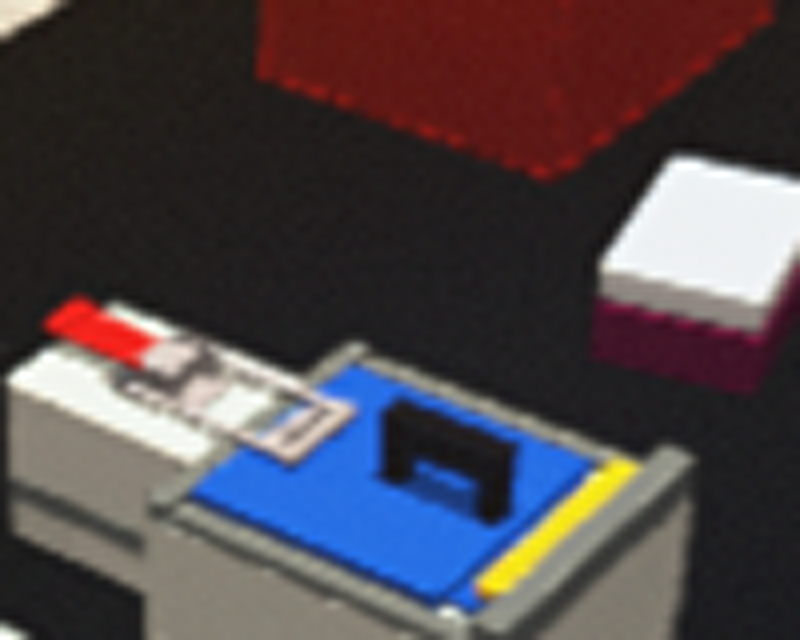

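View pics/b_top_full.png

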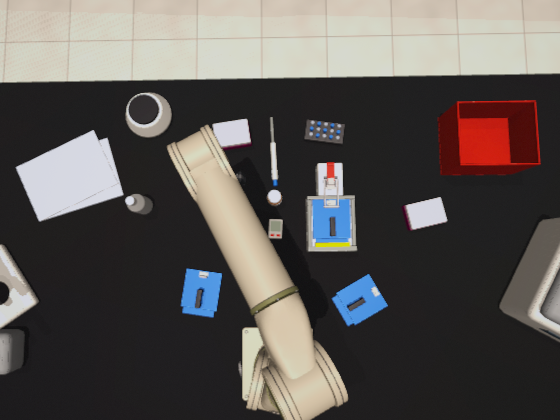

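Run:
```python
from m import *
rep();print(order.hand_in())
```

```text
t 19.75 p [0.5589 0.1521 0.4314] phi 89.32 z [-0.012 -0.002 -1.   ] F [0.8 0.4 0. ] M [-0.   -0.02  0.  ] g 0.998 q [ 0.24  0.3  -0.72  1.51  0.2   1.42  1.07]
the job is handed in; nothing more can be done
None
```

The carrier is closed and latched, and I handed the job in at 19.75 s of the 62 s allowed.

**What I did:** I took the farthest blue lid by its handle and hooked its tongue under the yellow lip at about 13° tilt. I pushed it to the slot's back, then lowered the far edge until the lid lay flat. I pushed the bail over so it fell behind the keeper, pressed the red lever down to its stop, then backed off and opened the gripper well clear.

**Last checks:**
- **Lid:** flat between the rims, with its handle point at 117 mm as given.
- **Latch:** in the last pictures the keeper is inside the bail loop. The bar is within about 1 pixel of where it should sit behind the keeper. The lever stayed flat after release.
- **Bystanders:** those in view have not moved in the final top view. The robot was touching nothing and the wrist force was about 0 N.

**Disagreements:** the camera fit of the carrier was off by about 2 mm in x and 2.5 mm in y from what the arm found. I corrected x from where the tongue met the slot's back, and y by comparing the camera's view of the lid with the arm's position. The highest force I read was about 26 N, while pressing the lever.

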